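# Snap the cover plate onto a bench instrument

## Robot

A 6-joint arm with a two-finger parallel gripper is mounted at the origin on the work surface. World frame = base frame: x ahead of the robot, y to its left, z up, the work surface at z = 0. Lengths are in m, angles in rad, forces in N, time in s.
With the tool pointing down it reaches from about 0.375 to 0.925 m from the base axis. Payload 5.7 kg.
Tool frame: the origin (TCP) lies at the very end of the fingers, on their centre line; the grasp point (between the pads) lies 19 mm behind it; z points along the fingers, x is the direction in which the jaws open and shut, and the axes are right-handed (so a half turn about z gives the same grasp; the last joint's range is limited). The gripper opens to 85 mm and grips with 20 to 120 N. Pads are 22 mm wide; open, the fingers measure 114 mm over their backs; the gripper's body (76 mm by 85 mm) begins 54 mm behind the grasp point. The pads swing forward as they close: fully open they stand 13 mm farther back than shut.
Start: joints at [1.203, 0.359, 1.51, -0, 1.272, -0.115], TCP at [0.15, 0.581, 0.231] pointing down, gripper open.
Joint ranges: [-2.97, 2.97], [-1.01, 2.36], [0.21, 2.38], [-0.96, 4.11], [0.2, 2.71], [-2.98, 2.98]. Speed limits (rad/s): [2.39, 2.39, 3.14, 3.14, 3.14, 3.14].

## Interface

Orientations are given as a unit quaternion [x, y, z, w].
In Python, from plant import manip gives the robot as it stands.
- The arm moves only by the tool arm_command, never from a script. Its argument "increments" is a list of rows, each an object of numbers: "dx", "dy", "dz": the shift along the world's x, y, z in cm; "ax", "ay", "az": the turn, a rotation vector about the world's x, y, z in degrees; "grip": the closure, from 0 (fully open) to 1 (shut). In form: [{"dx": .., "dy": .., "dz": .., "ax": .., "ay": .., "az": .., "grip": ..}, ...]. A call has 1 to 10 rows; each row shifts and turns the commanded pose from where the row before left it; what a row does not reach is not made up. A row lasts 1/8 s, in which the tool goes at most 62.5 mm and 10.7 degrees, less where a joint would pass 70% of its speed; a pose out of reach is approached as far as the arm can. A call is refused whole if a number of a shift passes 6.25 or a number of a turn 10.7, either way. A call with a gripper value outside its range is refused whole. The fingers move at their own pace and stop on an object; "grip_force" is the grip in N (left out, the last holds). Time passes only in rows, so rows that do not move let the fingers close. It gives the time, the measured TCP pose, the force and the opening at its end, in the units of the state.
- manip.read_state(): the state, without advancing time (a new reading comes with each control period).
- manip.capture(name): name is "scene" or "top" or "wrist"; returns a dict with "pixels" (400x640x3 uint8, red, green, blue), "K" (3x3 intrinsics, pixels), "R" (3x3) and "t" (3): a world point X has camera coordinates R X + t. Camera axes: x right, y down, z forward; pixel columns grow to the right and rows downward; lengths in m; the calibration is good to about 2 mm. A picture is of the moment at which its call begins. There is no depth.
- manip.hand_in(): hands the job in, once; it reports no verdict.
The state is a dict: "time": time; "joints": joint angles; "qvel": joint speeds; "effort": joint torques, N m; "position": TCP position; "tool_rot": TCP orientation; "contact_force": force on the tool from outside, world axes, zero at the start; "torque": the same for the moment, N m; "gripper_width": finger opening in m.
Only numpy, scipy, OpenCV 4.12 (cv2) and the standard library are available. Lean on these libraries where they do the work, as an engineer would, in place of code of your own. Each camera call takes 0.05 s, during which the arm holds its last target.

## Task

Pick up the loose cover plate by its handle, lay it over the four snap standoffs of the open instrument base with each standoff in a hole, let go, and only then press it down near each standoff in turn until all four have clicked through and the plate lies flat and fully home on all the standoff shoulders. The standoffs are brittle: never push with more than 20 N, never tip the plate steeply on them, and leave the other things on the bench where they are.

Things in the scene. Friction and masses are not known exactly. Their poses are not given: they have to be found in the camera images.
- cover_grip (a point): Cover: loose grey plate 176 x 128 x 3 mm, about 0.25 kg, flat on the bench, a round 16 mm hole near each corner. Bar handle over its middle: 66 mm long (x), 14 mm wide (y), from 28 to 44 mm above the plate's underside. This point: in the bar, over the plate's centre, 34 mm above its underside. x along the long side, z up. It fits either way round (half turn).
- hole0 (a point): Centre of a hole, at the cover's underside; in the cover's axes -65 mm in x, -42 mm in y from the cover's centre. To press here, push on the plate's top close by, e.g. 26 mm from the hole towards the next hole along the long side.
- hole1 (a point): Centre of a hole, at the cover's underside; in the cover's axes -65 mm in x, +42 mm in y from the cover's centre. To press here, push on the plate's top close by, e.g. 26 mm from the hole towards the next hole along the long side.
- hole2 (a point): Centre of a hole, at the cover's underside; in the cover's axes +65 mm in x, -42 mm in y from the cover's centre. To press here, push on the plate's top close by, e.g. 26 mm from the hole towards the next hole along the long side.
- hole3 (a point): Centre of a hole, at the cover's underside; in the cover's axes +65 mm in x, +42 mm in y from the cover's centre. To press here, push on the plate's top close by, e.g. 26 mm from the hole towards the next hole along the long side.
- plate: The flat plate part of the cover, without the handle; rigid with it. Origin: centre of its underside; same axes.
- base: Instrument base: low white open tray 190 x 140 mm, walls 44 mm high, fixed to the bench. Origin: centre of its underside, on the bench; x along the long side, z up. In it stands a rigid frame with four equal white snap standoffs, 130 mm (x) by 84 mm (y) apart, centred in y; the frame is locked anywhere up to 8 mm either way along x from the middle: this shift is not measured and must be seen or felt.
- standoff0 (a point): Middle place of the standoff at x -65, y -42 mm of the base (its true place is up to 8 mm off along x), 52 mm above the bench. Its flat hard shoulder, 20 mm wide, where the cover rests, is 52 to 54 mm up, not measured. Above the shoulder: a 13.6 mm stem with a blunt 12.4 mm top 20 mm up, and two springy barbs (+x, -x sides) bulging to 20 mm across 7 mm up.
- standoff3 (a point): The same at x +65, y +42 mm. Holes more than 1.8 mm off rest on the tops; less, they drop over them, the barbs pushing sideways to the fit. Well laid, the cover stops on the barbs, underside 9 to 13 mm above the shoulders. Snapping one standoff takes some 8 to 16 N pushed beside it, all four at once 20 to 30 N. After the click it lands on the shoulder and stays down.
- tube_rack: Bystander: white sample-tube rack 110 x 42 x 70 mm with four capped tubes. Origin at the centre of its underside.
- tip_box: Bystander: grey box with a clear lid, 87 x 62 x 60 mm. Origin at the centre of its underside.
- reagent: Bystander: small white-capped bottle, 48 mm diameter, 95 mm high. Origin at the centre of its underside.
- jar: Bystander: amber glass jar, 60 mm diameter, 70 mm high. Origin at the centre of its underside.
- dish: Bystander: shallow white dish, 90 mm diameter, 18 mm high. Origin at the centre of its underside.
- screwdriver: Bystander: screwdriver, 150 mm long, lying flat. Origin at the centre of its underside.
- marker: Bystander: white marker pen, 14 mm diameter, 120 mm long, lying flat. Origin at the centre of its underside.
Not all that is in view belongs to the job. Leave any yellow look-alike of the part that bears cover_grip alone.

How it is judged:
On the way, in this order (a step that is already met when the one before it is completed fails the run):
1. the cover lies over the standoffs, all four tips in the holes, and the fingers are off it (z of each of hole0, hole1, hole2, hole3 in the frame of base below 0.0705 m and horizontal distance between cover_grip and base below 0.013 m and contact force between the fingers and cover below 0.1 N), for 0.2 s.
2. all four standoffs have clicked through (z of each of hole0, hole1, hole2, hole3 in the frame of base below 0.0556 m and horizontal distance between cover_grip and base below 0.013 m and angle between the x axis of cover_grip and the x axis of base, either way round below 0.05 rad), for 0.2 s.
At the end, for the whole second after the job is handed in: Each of the four holes' undersides is less than 55.6 mm above the base's underside (past the barbs, on the shoulders), the cover is centred on the base within 13 mm (the shift of the standoffs included) and 0.05 rad (either way round), and the cover is at rest (all of step 2 and linear speed of cover below 0.01 m/s); the robot touches nothing.
It fails at once if the fingers push on the cover's plate with more than 24 N (contact force between the fingers and plate above 24 N).
It fails at once if while the cover is pressed down past its laid position (a hole under 60 mm above the base's underside), the fingers grip or push it, handle included, with more than 24 N (contact force between the fingers and cover above 24 N and horizontal distance between cover_grip and base below 0.02 m and z of any of hole0, hole1, hole2, hole3 in the frame of base below 0.06 m).
It fails at once if the plate is pressed with more than 6 N while it lies on top of the standoffs, not over them (contact force between the fingers and plate above 6 N and horizontal distance between plate and base below 0.03 m and z of plate in the frame of base above 0.0705 m).
It fails at once if the cover is tilted more than 0.22 rad on the standoffs (angle between cover_grip's own z axis and vertical above 0.22 rad and horizontal distance between cover_grip and base below 0.03 m and z of cover_grip in the frame of base below 0.11 m).
It fails at once if a bystander is moved more than 20 mm (distance of any of tube_rack, tip_box, reagent, jar, dish, screwdriver, marker from where it was at the start of the episode above 0.02 m).
It also fails if it takes over 72 s, if anything falls off the work surface, if the arm or the gripper's body presses on something with over 40 N, if the wrist force passes 120 N, or if a joint passes its speed limit or range.

## Working session

There is one attempt and no reset: what is moved stays moved. The work goes in short steps, Python scripts to look and compute and a tool call to move; the robot and the scene stay as the last step left them, time stands still between calls to the robot, and variables do not carry over. Pictures are saved under pics/ and viewed, and the job is handed in when it is done.

Besides the shell and the picture viewer there is one more tool, called as name(argument=value, ...), one argument or row to a line, values as JSON. arm_command: Moves the arm, as the interface text tells. Its arguments: {"type":"object","properties":{"increments":{"type":"array","items":{"type":"object","properties":{"dx":{"type":"number"},"dy":{"type":"number"},"dz":{"type":"number"},"ax":{"type":"number"},"ay":{"type":"number"},"az":{"type":"number"},"grip":{"type":"number"}}}},"grip_force":{"type":"number"}},"required":["increments"]}

```bash
mkdir -p pics; ls
cat > h.py <<'E'
import numpy as np, cv2, pickle
from plant import manip
def cap(n,fn):
    c=manip.capture(n); cv2.imwrite('pics/'+fn+'.png',cv2.cvtColor(c['pixels'],cv2.COLOR_RGB2BGR)); pickle.dump(c,open('pics/'+fn+'.pkl','wb')); return c
def load(fn): return pickle.load(open('pics/'+fn+'.pkl','rb'))
def ray(c,uv,z):
    K,R,t=[np.array(c[k]) for k in 'KRt']; o=-R.T@t
    d=R.T@np.linalg.solve(K,[uv[0],uv[1],1.]); return o+d*(z-o[2])/d[2]
def proj(c,X):
    p=np.array(c['K'])@(np.array(c['R'])@np.array(X)+np.array(c['t'])); return p[:2]/p[2]
E
python3 - <<'E'
from h import *
for n in ('scene','top','wrist'):
    c=cap(n,n+'0'); print(n,np.round(c['K'],1).tolist(),np.round(-np.array(c['R']).T@c['t'],3),np.round(c['R'],2).tolist())
print(manip.read_state())
E
```

```text
pics
scene [[497.8, 0.0, 328.9], [0.0, 497.8, 197.1], [0.0, 0.0, 1.0]] [ 1.389 -0.245  0.874] [[0.25, 0.97, 0.0], [0.64, -0.16, -0.75], [-0.73, 0.19, -0.66]]
top [[443.9, 0.0, 320.3], [0.0, 443.9, 196.3], [0.0, 0.0, 1.0]] [ 0.321 -0.019  1.274] [[-0.0, -1.0, -0.03], [-0.99, 0.01, -0.15], [0.15, 0.03, -0.99]]
wrist [[299.0, 0.0, 317.3], [0.0, 299.0, 199.5], [0.0, 0.0, 1.0]] [0.076 0.599 0.373] [[0.25, 0.97, -0.0], [0.92, -0.24, 0.3], [0.29, -0.08, -0.95]]
{'time': 0.15, 'joints': array([ 1.20291673e+00,  3.59385652e-01,  1.51116979e+00,  2.46308457e-05,
        1.27249269e+00, -1.15062062e-01]), 'qvel': array([ 0.00183112, -0.00298126, -0.00155563,  0.00112411, -0.00082009,
        0.00143485]), 'effort': array([ 2.40369562e-03, -5.28027284e+01, -2.78934717e+01, -3.41080377e-04,
        8.15387873e-03,  6.21758261e-06]), 'position': array([0.14987111, 0.58045168, 0.23062457]), 'tool_rot': array([ 7.90613457e-01,  6.12315141e-01, -6.28807878e-04,  3.66537090e-04]), 'contact_force': array([ 0.0285746 , -0.32099467, -0.24114544]), 'torque': array([-0.03216404,  0.02316345,  0.05270541]), 'gripper_width': 0.08548835878320192}
```

View pics/scene0.png

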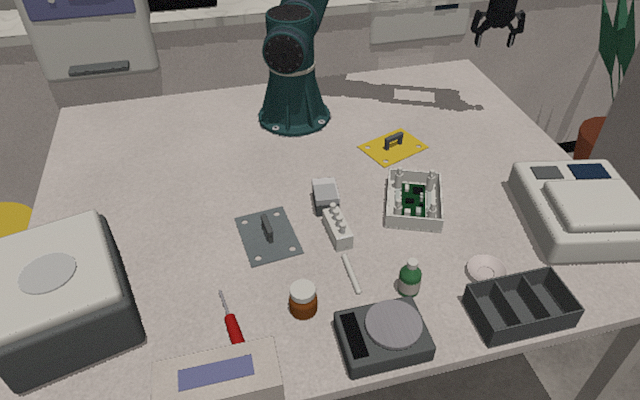

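View pics/top0.png

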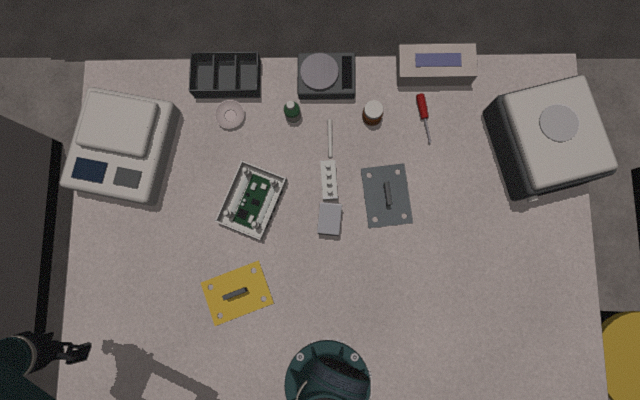

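View pics/wrist0.png

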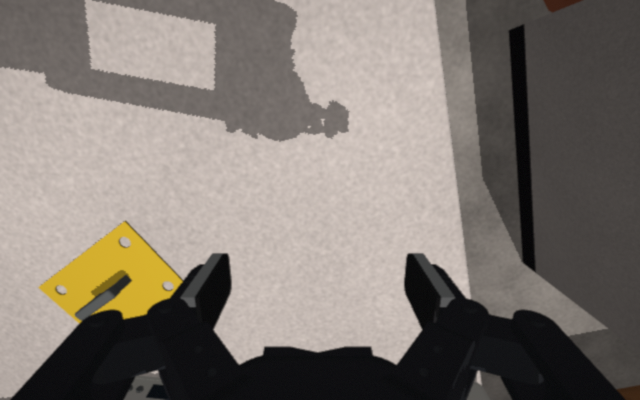

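The scene view shows the grey cover near (268,235), the base near (414,200) and the yellow decoy near (393,147). In the top view the same three are at (387,195), (252,202) and (237,293). Next I'll get rough poses.

Run:
```python
from h import *
c=load('top0'); im=c['pixels']
# cover corners by contour in grey mask
g=im.astype(int); sub=np.zeros(im.shape[:2],np.uint8); sub[155:235,352:422]=1
gray=g.mean(2); print(gray[195,370],im[195,370],im[240,380],im[200,228],im[215,215])
m=((gray<120)&(sub>0)).astype(np.uint8)
cs,_=cv2.findContours(m,cv2.RETR_EXTERNAL,cv2.CHAIN_APPROX_NONE); k=max(cs,key=cv2.contourArea)
r=cv2.minAreaRect(k); b=cv2.boxPoints(r); P=np.array([ray(c,p,0.003) for p in b]); print('cover',b.round(1).tolist(),P.round(4).tolist(),P.mean(0))
e=P[1]-P[0];f=P[2]-P[1];print(np.linalg.norm(e),np.linalg.norm(f),np.degrees(np.arctan2(e[1],e[0])),np.degrees(np.arctan2(f[1],f[0])))
for p in [(243,163),(287,180),(263,240),(218,222)]: print('base',ray(c,p,0.044).round(4))
for p in [(376,168),(403,164),(410,218),(375,219),(331,137),(329,178),(330,220),(237,293)]: print(p,ray(c,p,0.0).round(3))
```

```text
90.66666666666667 [88 91 93] [139 129 127] [72 68 64] [146 134 131]
cover [[359.8999938964844, 168.10000610351562], [404.70001220703125, 162.10000610351562], [412.79998779296875, 222.89999389648438], [368.0, 228.89999389648438]] [[0.599, -0.099, 0.003], [0.6158, -0.2295, 0.003], [0.438, -0.2473, 0.003], [0.4214, -0.1196, 0.003]] [ 0.51854173 -0.17384634  0.003     ]
0.13154218499509213 0.17868606779070614 -82.63662472307425 -174.28656581056254
base [0.6071 0.2361 0.044 ]
base [0.557  0.1098 0.044 ]
base [0.3881 0.1747 0.044 ]
base [0.4386 0.3021 0.044 ]
(376, 168) [ 0.6   -0.146  0.   ]
(403, 164) [ 0.611 -0.225  0.   ]
(410, 218) [ 0.452 -0.24   0.   ]
(375, 219) [ 0.45 -0.14  0.  ]
(331, 137) [ 0.694 -0.015 -0.   ]
(329, 178) [ 0.571 -0.009  0.   ]
(330, 220) [ 0.447 -0.011  0.   ]
(237, 293) [0.241 0.253 0.   ]
```

The cover is at about (0.519,-0.174) with yaw about 6.5°, and the base at about (0.498,0.206) with yaw about -21°. I'll view the base first with the wrist camera.

arm_command(
  increments=[
    {"dx": 4.0, "dy": -4.0, "az": -0.7},
    {"dx": 4.0, "dy": -4.0, "az": -0.7},
    {"dx": 4.0, "dy": -4.0, "az": -0.7},
    {"dx": 4.0, "dy": -4.0, "az": -0.7},
    {"dx": 4.0, "dy": -4.0, "az": -0.7},
    {"dx": 4.0, "dy": -4.0, "az": -0.7},
    {"dx": 4.0, "dy": -4.0, "az": -0.7},
    {"dx": 4.0, "dy": -4.0, "az": -0.7},
    {"dx": 4.0, "dy": -4.0, "az": -0.7},
    {"dx": 4.0, "dy": -3.6},
  ],
)

```text
invalid input
```

arm_command(
  increments=[
    {},
    {},
    {},
  ],
)

```text
invalid input
```

Run:
```python
from h import *
c=cap('wrist','w1'); print(manip.read_state()['position'])
```

```text
[0.14990378 0.58051932 0.23075812]
```

View pics/w1.png

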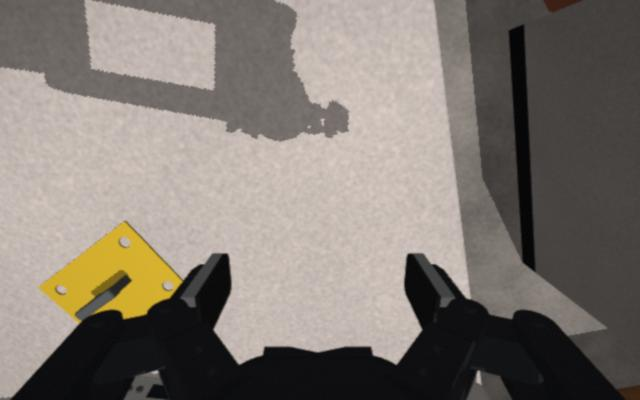

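The call was refused and the arm hasn't moved. I'll retry with every field filled in.

arm_command(
  increments=[
    {"dx": 4, "dy": -4, "dz": 0, "ax": 0, "ay": 0, "az": -0.7, "grip": 0},
    {"dx": 4, "dy": -4, "dz": 0, "ax": 0, "ay": 0, "az": -0.7, "grip": 0},
    {"dx": 4, "dy": -4, "dz": 0, "ax": 0, "ay": 0, "az": -0.7, "grip": 0},
    {"dx": 4, "dy": -4, "dz": 0, "ax": 0, "ay": 0, "az": -0.7, "grip": 0},
    {"dx": 4, "dy": -4, "dz": 0, "ax": 0, "ay": 0, "az": -0.7, "grip": 0},
    {"dx": 4, "dy": -4, "dz": 0, "ax": 0, "ay": 0, "az": -0.7, "grip": 0},
    {"dx": 4, "dy": -4, "dz": 0, "ax": 0, "ay": 0, "az": -0.7, "grip": 0},
    {"dx": 4, "dy": -4, "dz": 0, "ax": 0, "ay": 0, "az": -0.7, "grip": 0},
    {"dx": 4, "dy": -4, "dz": 0, "ax": 0, "ay": 0, "az": -0.7, "grip": 0},
    {"dx": 4, "dy": -3.6, "dz": 0, "ax": 0, "ay": 0, "az": 0, "grip": 0},
  ],
  grip_force=40,
)

```text
time: 1.45
position: [0.5511, 0.1832, 0.2312]
tool_rot: [0.823, 0.568, -0.0, -0.0]
contact_force: [1.4, 1.8, 0.6]
gripper_width: 0.0854
```

arm_command(
  increments=[
    {"dx": 0, "dy": 0, "dz": 0, "ax": 0, "ay": 0, "az": 0, "grip": 0},
    {"dx": 0, "dy": 0, "dz": 0, "ax": 0, "ay": 0, "az": 0, "grip": 0},
    {"dx": 0, "dy": 0, "dz": 0, "ax": 0, "ay": 0, "az": 0, "grip": 0},
  ],
)

```text
time: 1.82
position: [0.5488, 0.1858, 0.2312]
tool_rot: [0.823, 0.568, -0.0, -0.0]
contact_force: [-0.2, -0.6, -0.1]
gripper_width: 0.0857
```

Run:
```python
from h import *
c=cap('wrist','w1'); print(manip.read_state()['position'])
```

```text
[0.54891341 0.18589643 0.23127301]
```

View pics/w1.png

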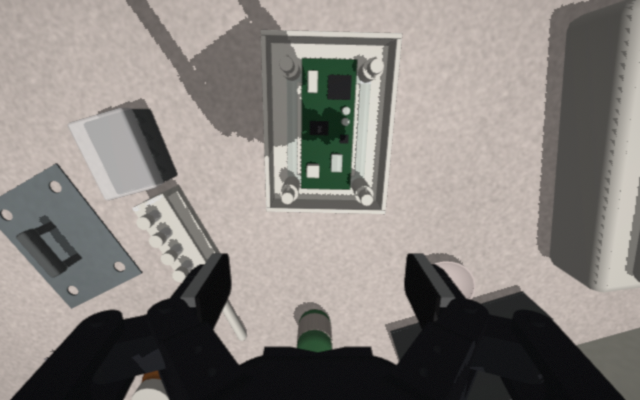

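The base shows at rows 35–212 with its standoffs near (289,65), (374,67), (288,190) and (366,197). I'll zoom in on it.

Run:
```python
from h import *
c=load('w1'); im=cv2.cvtColor(c['pixels'],cv2.COLOR_RGB2BGR)[25:220,255:410]
def z(u,v): return cv2.resize(im[v:v+55,u:u+60],None,fx=6.5,fy=5.4,interpolation=cv2.INTER_CUBIC)
big=cv2.resize(im,None,fx=3,fy=3,interpolation=cv2.INTER_CUBIC); cv2.imwrite('pics/w1z.png',big)
print(im.shape)
for (u,v) in [(289,65),(374,67),(288,190),(366,197)]: print(ray(c,(u,v),0.073))
```

```text
(195, 155, 3)
[0.43450754 0.20076926 0.073     ]
[0.46387651 0.2737643  0.073     ]
[0.54507329 0.15429724 0.073     ]
[0.5811067  0.22812166 0.073     ]
```

View pics/w1z.png

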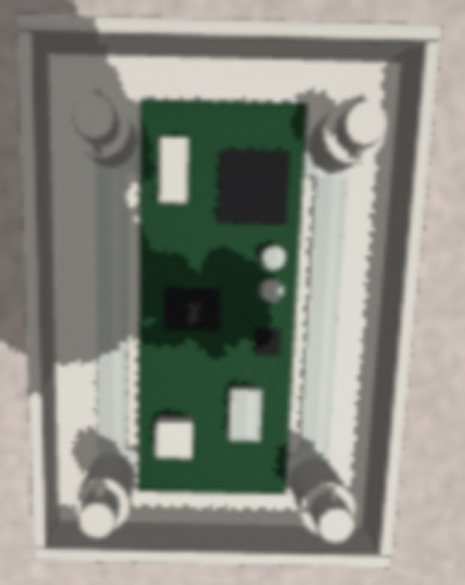

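```bash
cat >> h.py <<'E'
def fitrect(P,L=(65,42)):
    # P: 4x2 points order (-,-),(-,+),(+,-),(+,+) ; returns center,yaw,resid
    M=np.array([[-L[0],-L[1]],[-L[0],L[1]],[L[0],-L[1]],[L[0],L[1]]])/1000.
    P=np.array(P)[:,:2]; q=P-P.mean(0)
    yaw=np.arctan2((M[:,0]*q[:,1]-M[:,1]*q[:,0]).sum(),(M*q).sum())
    R=np.array([[np.cos(yaw),-np.sin(yaw)],[np.sin(yaw),np.cos(yaw)]])
    return P.mean(0),np.degrees(yaw),(q-M@R.T)*1000
E
python3 - <<'E'
from h import *
c=load('w1')
t=[(287,63.3),(376.3,66.3),(287.7,197.7),(367,199)]
for z in (0.072,0.073,0.074):
    P=[ray(c,p,z) for p in t]; r=fitrect(P); print(z,r[0].round(4),r[1].round(2),r[2].round(1).tolist())
P=[ray(c,p,z)[:2] for p in t]; print(np.linalg.norm(P[2]-P[0]),np.linalg.norm(P[3]-P[1]),np.linalg.norm(P[1]-P[0]),np.linalg.norm(P[3]-P[2]))
# rim corners zoom
rim=[(20,30),(438,33),(40,555),(390,558)]
P=[ray(c,(255+a/3,25+b/3),0.044) for a,b in rim]; r=fitrect(P,(95,70)); print('rim',r[0].round(4),r[1].round(2),r[2].round(1).tolist())
E
```

```text
0.072 [0.5083 0.2137] -21.93 [[0.0, 0.5], [0.3, -0.8], [0.1, 0.1], [-0.4, 0.1]]
0.073 [0.5082 0.2137] -21.93 [[0.3, 0.6], [0.4, -1.0], [-0.1, 0.4], [-0.6, 0.1]]
0.074 [0.5081 0.2137] -21.93 [[0.5, 0.6], [0.6, -1.2], [-0.2, 0.6], [-0.9, 0.0]]
0.12930706975221884 0.1281857996576274 0.08232784585879704 0.08324989872920643
rim [0.5055 0.2152] -21.42 [[4.2, -0.0], [2.5, -2.0], [-2.4, 2.6], [-4.2, -0.5]]
```

Frame centre is about (0.508,0.2137) with yaw -21.9°. Next I'll view the cover from the same relative pose.

arm_command(
  increments=[
    {"dx": 0.3, "dy": -5, "dz": 0, "ax": 0, "ay": 0, "az": 3.9, "grip": 0},
    {"dx": 0.3, "dy": -5, "dz": 0, "ax": 0, "ay": 0, "az": 3.9, "grip": 0},
    {"dx": 0.3, "dy": -5, "dz": 0, "ax": 0, "ay": 0, "az": 3.9, "grip": 0},
    {"dx": 0.3, "dy": -5, "dz": 0, "ax": 0, "ay": 0, "az": 3.9, "grip": 0},
    {"dx": 0.3, "dy": -5, "dz": 0, "ax": 0, "ay": 0, "az": 3.9, "grip": 0},
    {"dx": 0.3, "dy": -5, "dz": 0, "ax": 0, "ay": 0, "az": 3.9, "grip": 0},
    {"dx": 0.3, "dy": -5, "dz": 0, "ax": 0, "ay": 0, "az": 3.9, "grip": 0},
    {"dx": 0, "dy": 0, "dz": 0, "ax": 0, "ay": 0, "az": 0, "grip": 0},
    {"dx": 0, "dy": 0, "dz": 0, "ax": 0, "ay": 0, "az": 0, "grip": 0},
    {"dx": 0, "dy": 0, "dz": 0, "ax": 0, "ay": 0, "az": 0, "grip": 0},
  ],
)

```text
time: 3.12
position: [0.5708, -0.1633, 0.2313]
tool_rot: [0.665, 0.747, 0.0, -0.0]
contact_force: [-1.2, 0.2, -0.9]
gripper_width: 0.0852
```

Run:
```python
from h import *
c=cap('wrist','w2'); print(manip.read_state()['position'])
im=cv2.cvtColor(c['pixels'],cv2.COLOR_RGB2BGR)[20:230,240:420]
cv2.imwrite('pics/w2z.png',np.hstack([cv2.resize(im,None,fx=2.8,fy=2.8,interpolation=cv2.INTER_CUBIC)]))
```

```text
[ 0.57096391 -0.16343025  0.23134218]
```

View pics/w2.png

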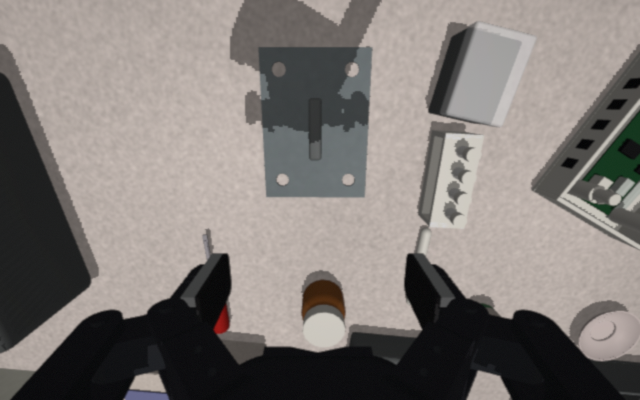

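View pics/w2z.png

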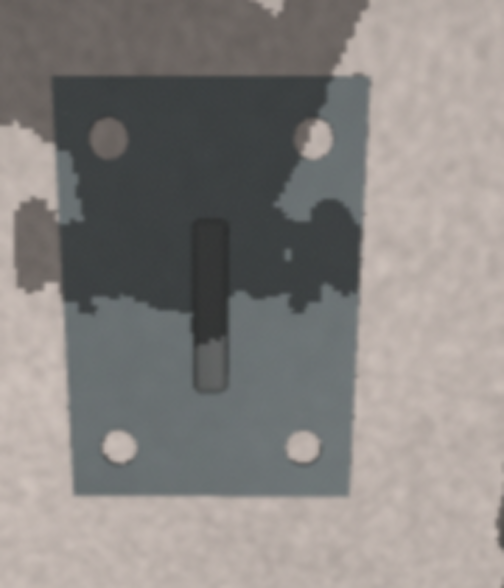

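The cover's holes show at about (279,69), (352,69), (283,180) and (348,180), with the handle bar centred near (315,129).

Run:
```python
from h import *
c=load('w2'); f=lambda a,b:(240+(a+.5)/2.8-.5,20+(b+.5)/2.8-.5)
t=[(109,138),(314,138),(119.5,447),(303,447)]
for z in (0.0,0.002,):
    P=[ray(c,f(*p),z) for p in t]; r=fitrect(P); print(z,r[0].round(4),r[1].round(2),r[2].round(1).tolist())
print('handle',ray(c,f(210.5,305),0.044))
t=[(53,76),(369,75),(74,494),(349,495)]
P=[ray(c,f(*p),.003) for p in t]; r=fitrect(P,(88,64)); print('corners',r[0].round(4),r[1].round(2),r[2].round(1).tolist())
c=load('w1'); 
t=[(96,115), (364,124), (98,518), (336,522)]
P=[ray(c,(255+(a+.5)/3-.5,25+(b+.5)/3-.5),0.073) for a,b in t]; r=fitrect(P); print('so',r[0].round(4),r[1].round(2),r[2].round(1).tolist())
rim=[(20,26),(440,26),(38,560),(392,565)]
P=[ray(c,(255+(a+.5)/3-.5,25+(b+.5)/3-.5),0.044) for a,b in rim]; r=fitrect(P,(95,70)); print('rim',r[0].round(4),r[1].round(2),r[2].round(1).tolist())
```

```text
0.0 [ 0.52  -0.172] 6.51 [[-0.2, -0.2], [-0.4, 0.2], [0.4, -0.1], [0.2, 0.0]]
0.002 [ 0.5199 -0.172 ] 6.51 [[0.1, 0.1], [-0.0, 0.0], [0.0, 0.1], [-0.1, -0.2]]
handle [ 0.51872537 -0.17224667  0.044     ]
corners [ 0.5196 -0.1721] 6.59 [[0.6, 0.8], [0.3, -0.7], [-0.7, 0.3], [-0.2, -0.4]]
so [0.5078 0.2135] -21.96 [[0.4, 0.6], [0.5, -1.0], [-0.2, 0.4], [-0.7, 0.1]]
rim [0.5055 0.215 ] -21.46 [[2.8, 0.4], [0.2, -0.9], [-1.3, 1.1], [-1.7, -0.6]]
```

arm_command(
  increments=[
    {"dx": -2.6, "dy": -0.4, "dz": -3, "ax": 0, "ay": 0, "az": 0, "grip": 0},
    {"dx": -2.5, "dy": -0.4, "dz": -4, "ax": 0, "ay": 0, "az": 0, "grip": 0},
    {"dx": 0, "dy": 0, "dz": -4, "ax": 0, "ay": 0, "az": 0, "grip": 0},
    {"dx": 0, "dy": 0, "dz": -3, "ax": 0, "ay": 0, "az": 0, "grip": 0},
    {"dx": 0, "dy": 0, "dz": -1, "ax": 0, "ay": 0, "az": 0, "grip": 0},
    {"dx": 0, "dy": 0, "dz": 0, "ax": 0, "ay": 0, "az": 0, "grip": 0},
    {"dx": 0, "dy": 0, "dz": 0, "ax": 0, "ay": 0, "az": 0, "grip": 0},
    {"dx": 0, "dy": 0, "dz": 0, "ax": 0, "ay": 0, "az": 0, "grip": 0},
  ],
)

```text
time: 4.18
position: [0.521, -0.1734, 0.0824]
tool_rot: [0.666, 0.746, 0.0, 0.001]
contact_force: [-0.6, -0.8, 0.2]
gripper_width: 0.0856
```

arm_command(
  increments=[
    {"dx": -0.1, "dy": 0.1, "dz": -3, "ax": 0, "ay": 0, "az": 0, "grip": 0},
    {"dx": 0, "dy": 0, "dz": -2, "ax": 0, "ay": 0, "az": 0, "grip": 0},
    {"dx": 0, "dy": 0, "dz": -1, "ax": 0, "ay": 0, "az": 0, "grip": 0},
    {"dx": 0, "dy": 0, "dz": -0.4, "ax": 0, "ay": 0, "az": 0, "grip": 0},
    {"dx": 0, "dy": 0, "dz": 0, "ax": 0, "ay": 0, "az": 0, "grip": 0},
    {"dx": 0, "dy": 0, "dz": 0, "ax": 0, "ay": 0, "az": 0, "grip": 0},
    {"dx": 0, "dy": 0, "dz": 0, "ax": 0, "ay": 0, "az": 0, "grip": 0},
  ],
)

```text
time: 5.05
position: [0.5195, -0.1723, 0.0178]
tool_rot: [0.666, 0.746, 0.0, 0.001]
contact_force: [0.1, -0.4, -0.5]
gripper_width: 0.0856
```

arm_command(
  increments=[
    {"dx": 0, "dy": 0, "dz": 0, "ax": 0, "ay": 0, "az": 0, "grip": 0.5},
    {"dx": 0, "dy": 0, "dz": 0, "ax": 0, "ay": 0, "az": 0, "grip": 0.7},
    {"dx": 0, "dy": 0, "dz": 0, "ax": 0, "ay": 0, "az": 0, "grip": 1},
    {"dx": 0, "dy": 0, "dz": 0, "ax": 0, "ay": 0, "az": 0, "grip": 1},
    {"dx": 0, "dy": 0, "dz": 0, "ax": 0, "ay": 0, "az": 0, "grip": 1},
    {"dx": 0, "dy": 0, "dz": 0, "ax": 0, "ay": 0, "az": 0, "grip": 1},
    {"dx": 0, "dy": 0, "dz": 0, "ax": 0, "ay": 0, "az": 0, "grip": 1},
    {"dx": 0, "dy": 0, "dz": 0, "ax": 0, "ay": 0, "az": 0, "grip": 1},
  ],
)

```text
time: 6.05
position: [0.5192, -0.1722, 0.0173]
tool_rot: [0.666, 0.746, -0.0, 0.0]
contact_force: [-0.6, -0.3, 2.1]
gripper_width: 0.0134
```

arm_command(
  increments=[
    {"dx": 0, "dy": 0, "dz": 1, "ax": 0, "ay": 0, "az": 0, "grip": 1},
    {"dx": 0, "dy": 0, "dz": 2, "ax": 0, "ay": 0, "az": 0, "grip": 1},
    {"dx": 0, "dy": 0, "dz": 3, "ax": 0, "ay": 0, "az": 0, "grip": 1},
    {"dx": 0, "dy": 0, "dz": 3, "ax": 0, "ay": 0, "az": 0, "grip": 1},
    {"dx": 0, "dy": 0, "dz": 3, "ax": 0, "ay": 0, "az": 0, "grip": 1},
    {"dx": 0, "dy": 0, "dz": 2, "ax": 0, "ay": 0, "az": 0, "grip": 1},
    {"dx": 0, "dy": 0, "dz": 0, "ax": 0, "ay": 0, "az": 0, "grip": 1},
    {"dx": 0, "dy": 0, "dz": 0, "ax": 0, "ay": 0, "az": 0, "grip": 1},
  ],
)

```text
time: 7.05
position: [0.5183, -0.1717, 0.1565]
tool_rot: [0.666, 0.746, -0.0, -0.001]
contact_force: [-1.3, 0.3, -1.9]
gripper_width: 0.0132
```

Run:
```python
from h import *
c=cap('wrist','w3'); s=manip.read_state(); print(s['position'],s['contact_force'],s['torque'])
```

```text
[ 0.51812914 -0.17162346  0.15619961] [ 0.26165177 -0.7307531  -2.05904975] [ 0.01928503 -0.02230134  0.04894673]
```

View pics/w3.png

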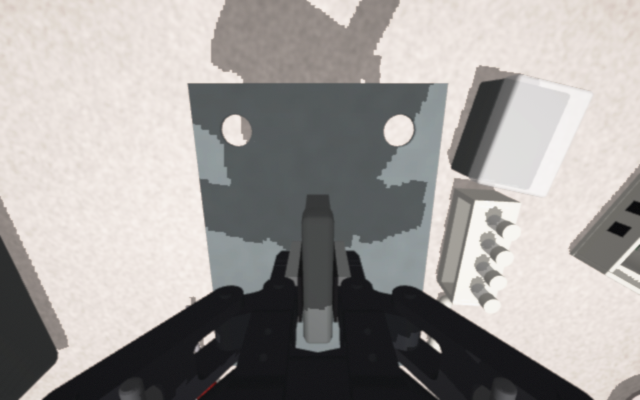

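Cover is held level, with two holes visible at (237,130) and (399,130).

```bash
cat >> h.py <<'E'
def ell(c,u0,v0,r,thr_lo=None,th=None):
    "centroid of bright blob (hole) near (u0,v0)"
    g=c['pixels'].astype(int); m=th(g[v0-r:v0+r,u0-r:u0+r]).astype(np.uint8)
    n,l,s,ct=cv2.connectedComponentsWithStats(m); k=l[r,r]
    return (ct[k]+[u0-r,v0-r],s[k]) if k else None
def held(c,s,uv):
    # two far-row holes -> offset in tool frame
    zu=s['position'][2]-0.0173; P=np.array([ray(c,p,zu+0.0015) for p in uv])[:,:2]
    q=s['tool_rot']; ty=2*np.arctan2(q[1],q[0]); tx=np.array([np.cos(ty),np.sin(ty)]); tyv=np.array([np.sin(ty),-np.cos(ty)])
    d=P-s['position'][:2]; return zu,P,np.c_[d@tx,d@tyv]*1000,np.degrees(ty)
E
python3 - <<'E'
from h import *
c=load('w3'); s=manip.read_state()
print(c['pixels'][130,225:250].tolist()[::6],c['pixels'][110,237])
th=lambda g:(g[...,0]-g[...,2]>5)
uv=[]
for u in(237,399):
    r=ell(c,u,130,24,th=th); print(r); uv.append(r[0])
print(held(c,s,uv), np.linalg.norm(np.subtract(*held(c,s,uv)[1])))
E
```

```text
[[235, 227, 222], [239, 231, 227], [236, 229, 223], [152, 144, 139], [150, 141, 136]] [86 91 91]
(array([236.08322325, 130.04887715]), array([  8,   8,  31,  33, 757], dtype=int32))
(array([398.31007752, 129.93540052]), array([  8,   8,  31,  33, 774], dtype=int32))
(np.float64(0.13889961096599188), array([[ 0.45929367, -0.22125638],
       [ 0.44964459, -0.13759707]]), array([[-42.63305676, -64.08947313],
       [ 41.58081606, -64.17915695]]), np.float64(96.51828230473639)) 0.0842139205709232
```

arm_command(
  increments=[
    {"dx": 0, "dy": 3, "dz": 0, "ax": 0, "ay": 0, "az": -2.8, "grip": 1},
    {"dx": 0, "dy": 4, "dz": 0, "ax": 0, "ay": 0, "az": -2.8, "grip": 1},
    {"dx": 0, "dy": 5, "dz": 0, "ax": 0, "ay": 0, "az": -2.8, "grip": 1},
    {"dx": 0, "dy": 5, "dz": 0, "ax": 0, "ay": 0, "az": -2.8, "grip": 1},
    {"dx": 0, "dy": 5, "dz": 0, "ax": 0, "ay": 0, "az": -2.8, "grip": 1},
    {"dx": -0.5, "dy": 5, "dz": 0, "ax": 0, "ay": 0, "az": -2.8, "grip": 1},
    {"dx": -0.6, "dy": 5, "dz": 0, "ax": 0, "ay": 0, "az": -2.8, "grip": 1},
    {"dx": 0, "dy": 4, "dz": 0, "ax": 0, "ay": 0, "az": -2.8, "grip": 1},
    {"dx": 0, "dy": 2, "dz": 0, "ax": 0, "ay": 0, "az": -2.8, "grip": 1},
    {"dx": 0, "dy": 0.6, "dz": 0, "ax": 0, "ay": 0, "az": -2.8, "grip": 1},
  ],
)

```text
time: 8.35
position: [0.507, 0.2152, 0.1559]
tool_rot: [0.826, 0.563, -0.001, -0.0]
contact_force: [0.3, -0.1, -2.6]
gripper_width: 0.0134
```

arm_command(
  increments=[
    {"dx": 0, "dy": 0, "dz": 0, "ax": 0, "ay": 0, "az": -0.3, "grip": 1},
    {"dx": 0, "dy": 0, "dz": 0, "ax": 0, "ay": 0, "az": 0, "grip": 1},
    {"dx": 0, "dy": 0, "dz": 0, "ax": 0, "ay": 0, "az": 0, "grip": 1},
    {"dx": 0, "dy": 0, "dz": 0, "ax": 0, "ay": 0, "az": 0, "grip": 1},
  ],
)

```text
time: 8.85
position: [0.5081, 0.2135, 0.1572]
tool_rot: [0.828, 0.561, -0.0, 0.0]
contact_force: [-0.5, -0.0, -2.7]
gripper_width: 0.0129
```

Run:
```python
from h import *
c=cap('wrist','w4'); s=manip.read_state(); print(s['position'],s['contact_force'],s['tool_rot'])
q=s['tool_rot'];print(np.degrees(2*np.arctan2(q[1],q[0])))
cv2.imwrite('pics/w4z.png',cv2.resize(cv2.cvtColor(c['pixels'],cv2.COLOR_RGB2BGR)[60:190,180:450],None,fx=2.9,fy=2.9,interpolation=cv2.INTER_CUBIC))
```

```text
[0.50812792 0.2135481  0.15730226] [ 0.45496522 -0.720462   -2.01439805] [ 8.28095049e-01  5.60587716e-01 -3.50675507e-05  2.14299910e-05]
68.19290403305273
```

View pics/w4z.png

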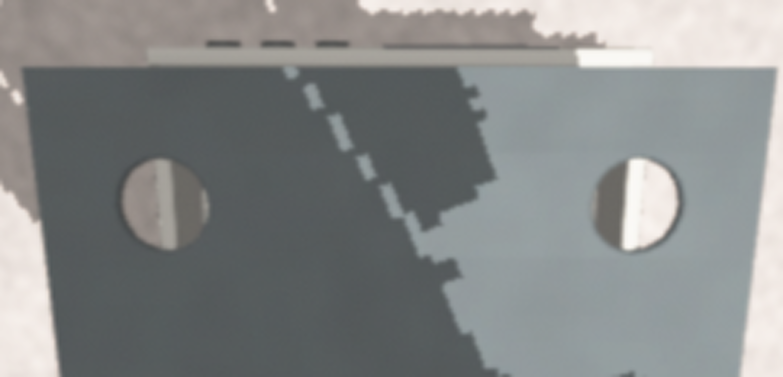

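arm_command(
  increments=[
    {"dx": -0.05, "dy": 0.07, "dz": -2, "ax": 0, "ay": 0, "az": 0, "grip": 1},
    {"dx": 0, "dy": 0, "dz": -2, "ax": 0, "ay": 0, "az": 0, "grip": 1},
    {"dx": 0, "dy": 0, "dz": -1.5, "ax": 0, "ay": 0, "az": 0, "grip": 1},
    {"dx": 0, "dy": 0, "dz": -0.5, "ax": 0, "ay": 0, "az": 0, "grip": 1},
    {"dx": 0, "dy": 0, "dz": 0, "ax": 0, "ay": 0, "az": 0, "grip": 1},
    {"dx": 0, "dy": 0, "dz": 0, "ax": 0, "ay": 0, "az": 0, "grip": 1},
    {"dx": 0, "dy": 0, "dz": 0, "ax": 0, "ay": 0, "az": 0, "grip": 1},
  ],
)

```text
time: 9.78
position: [0.508, 0.2148, 0.0979]
tool_rot: [0.828, 0.561, 0.001, 0.0]
contact_force: [0.5, 1.0, -2.4]
gripper_width: 0.0132
```

Run:
```python
from h import *
c=cap('wrist','w5'); s=manip.read_state(); print(s['position'],s['contact_force'],s['tool_rot'])
cv2.imwrite('pics/w5z.png',cv2.resize(cv2.cvtColor(c['pixels'],cv2.COLOR_RGB2BGR)[60:190,180:450],None,fx=2.9,fy=2.9,interpolation=cv2.INTER_CUBIC))
c=cap('scene','s5')
b=proj(c,[.508,.2136,.08]).astype(int);print(b)
cv2.imwrite('pics/s5z.png',cv2.resize(cv2.cvtColor(c['pixels'],cv2.COLOR_RGB2BGR)[b[1]-60:b[1]+60,b[0]-80:b[0]+80],None,fx=5,fy=5,interpolation=cv2.INTER_CUBIC))
```

```text
[0.50796161 0.21469642 0.09780458] [ 0.12593951 -0.00270118 -1.76292769] [8.27983472e-01 5.60752288e-01 4.49288984e-04 1.98989758e-04]
[416 182]
```

View pics/w5z.png

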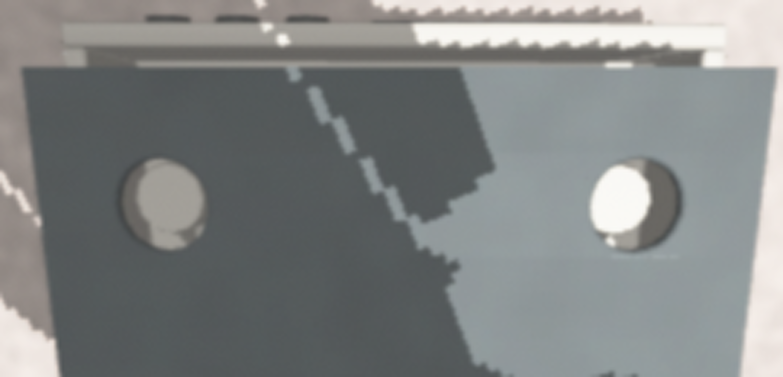

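View pics/s5z.png

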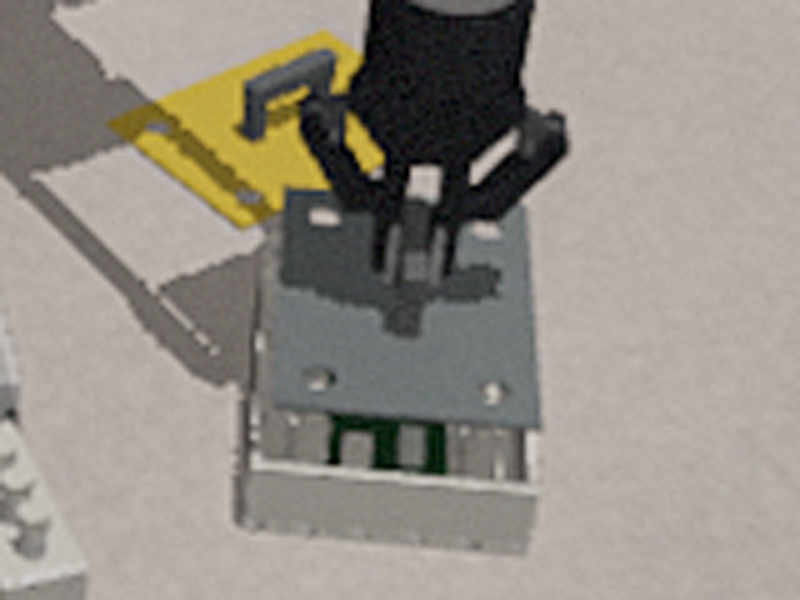

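Both standoff tops are visible through the holes at zoomed (170,198) and (620,200). I'll compute the offset.

Run:
```python
from h import *
c=load('w5'); f=lambda a,b:(180+(a+.5)/2.9-.5,60+(b+.5)/2.9-.5)
im=cv2.cvtColor(c['pixels'],cv2.COLOR_RGB2BGR)
a=cv2.resize(im[105:155,215:257],None,fx=9.5,fy=9.5,interpolation=cv2.INTER_CUBIC);b=cv2.resize(im[105:155,378:420],None,fx=9.5,fy=9.5,interpolation=cv2.INTER_CUBIC)
cv2.imwrite('pics/w5y.png',np.hstack([a,b]))
# hole circles projected by model check: expected positions given hole estimate
s=manip.read_state(); q=s['tool_rot']; 
H=np.array([ray(c,f(*p),0.082)[:2] for p in [(163,203),(636,203)]])
T=np.array([ray(c,f(*p),0.073)[:2] for p in [(170,198),(620,200)]])
ty=2*np.arctan2(q[1],q[0]); tx=np.array([np.cos(ty),np.sin(ty)]); tyv=np.array([np.sin(ty),-np.cos(ty)])
D=T-H; print(np.linalg.norm(H[1]-H[0]),np.linalg.norm(T[1]-T[0])); print('tool-frame offset',np.c_[D@tx,D@tyv]*1000)
```

```text
0.08443169549186103 0.0847717670373518
tool-frame offset [[-0.99040894 -0.23914233]
 [-0.65098936  0.12771494]]
```

View pics/w5y.png

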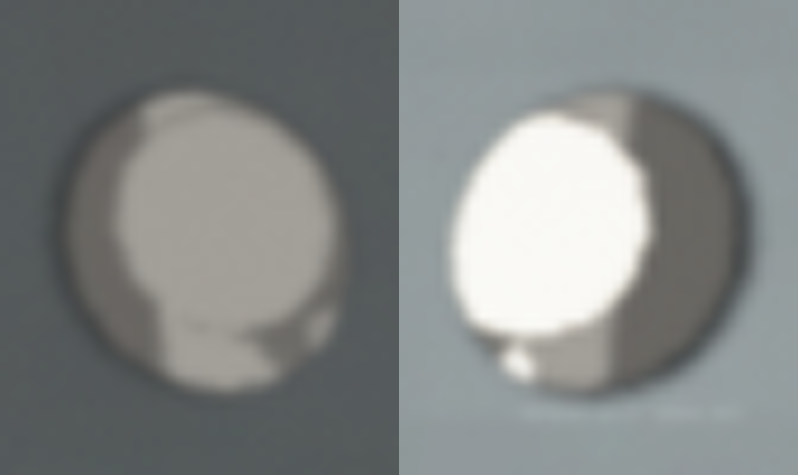

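Run:
```python
from h import *
c=load('w5'); s=manip.read_state(); q=s['tool_rot']; k=9.5
g=lambda u0,a,b:(u0+(a+.5)/k-.5,105+(b+.5)/k-.5)
zu=s['position'][2]-0.0173
H=np.array([ray(c,p,zu+.0015)[:2] for p in [g(215,205,240),g(378,203,240)]])
ty=2*np.arctan2(q[1],q[0]); tx=np.array([np.cos(ty),np.sin(ty)]); tyv=np.array([np.sin(ty),-np.cos(ty)])
for z in (.072,.073,.074):
    T=np.array([ray(c,p,z)[:2] for p in [g(215,224,220),g(378,144,224)]])
    D=T-H; print(z,np.linalg.norm(H[1]-H[0]),np.linalg.norm(T[1]-T[0]), (np.c_[D@tx,D@tyv]*1000).round(2).tolist())
print(tx,tyv,zu)
```

```text
0.072 0.08431862920711768 0.08492005075572483 [[-1.43, -0.37], [-0.83, -0.15]]
0.073 0.08431862920711768 0.08441608916637533 [[-1.17, -0.44], [-1.08, -0.22]]
0.074 0.08431862920711768 0.08391212757702585 [[-0.92, -0.51], [-1.32, -0.29]]
[0.37105266 0.92861183] [ 0.92861183 -0.37105266] 0.08042936728590522
```

arm_command(
  increments=[
    {"dx": -0.07, "dy": -0.09, "dz": 0, "ax": 0, "ay": 0, "az": 0, "grip": 1},
    {"dx": 0, "dy": 0, "dz": 0, "ax": 0, "ay": 0, "az": 0, "grip": 1},
    {"dx": 0, "dy": 0, "dz": -0.3, "ax": 0, "ay": 0, "az": 0, "grip": 1},
    {"dx": 0, "dy": 0, "dz": -0.3, "ax": 0, "ay": 0, "az": 0, "grip": 1},
    {"dx": 0, "dy": 0, "dz": 0, "ax": 0, "ay": 0, "az": 0, "grip": 1},
    {"dx": 0, "dy": 0, "dz": 0, "ax": 0, "ay": 0, "az": 0, "grip": 1},
    {"dx": 0, "dy": 0, "dz": 0, "ax": 0, "ay": 0, "az": 0, "grip": 1},
  ],
)

```text
time: 10.75
position: [0.5069, 0.2137, 0.0913]
tool_rot: [0.828, 0.561, -0.0, 0.0]
contact_force: [0.2, -1.0, -3.0]
gripper_width: 0.0131
```

Run:
```python
from h import *
c=cap('wrist','w6'); s=manip.read_state(); print(s['position'],s['contact_force'],s['torque'])
im=cv2.cvtColor(c['pixels'],cv2.COLOR_RGB2BGR)
a=cv2.resize(im[105:155,215:257],None,fx=9.5,fy=9.5,interpolation=cv2.INTER_CUBIC);b=cv2.resize(im[105:155,378:420],None,fx=9.5,fy=9.5,interpolation=cv2.INTER_CUBIC)
cv2.imwrite('pics/w6y.png',np.hstack([a,b]))
```

```text
[0.50694322 0.21369374 0.09134424] [ 0.3014922  -1.12573199 -2.49739225] [-0.0081777  -0.01551633  0.04683091]
```

View pics/w6y.png

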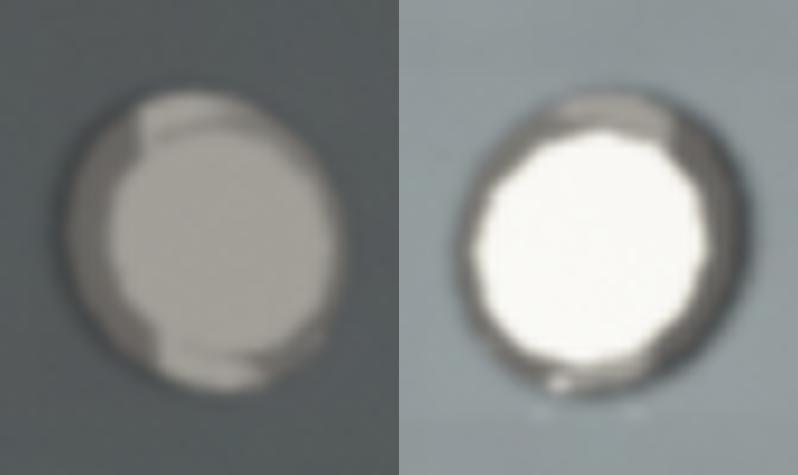

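Both tops are now centred in the far holes within about 0.3 mm, so I'll descend gently.

arm_command(
  increments=[
    {"dx": 0, "dy": 0, "dz": -0.2, "ax": 0, "ay": 0, "az": 0, "grip": 1},
    {"dx": 0, "dy": 0, "dz": -0.2, "ax": 0, "ay": 0, "az": 0, "grip": 1},
    {"dx": 0, "dy": 0, "dz": 0, "ax": 0, "ay": 0, "az": 0, "grip": 1},
    {"dx": 0, "dy": 0, "dz": 0, "ax": 0, "ay": 0, "az": 0, "grip": 1},
  ],
)

```text
time: 11.3
position: [0.5069, 0.2137, 0.0872]
tool_rot: [0.828, 0.561, -0.0, 0.0]
contact_force: [-0.0, -0.1, -1.7]
gripper_width: 0.0132
```

arm_command(
  increments=[
    {"dx": 0, "dy": 0, "dz": -0.2, "ax": 0, "ay": 0, "az": 0, "grip": 1},
    {"dx": 0, "dy": 0, "dz": -0.2, "ax": 0, "ay": 0, "az": 0, "grip": 1},
    {"dx": 0, "dy": 0, "dz": 0, "ax": 0, "ay": 0, "az": 0, "grip": 1},
    {"dx": 0, "dy": 0, "dz": 0, "ax": 0, "ay": 0, "az": 0, "grip": 1},
  ],
)

```text
time: 11.8
position: [0.5068, 0.2137, 0.0832]
tool_rot: [0.828, 0.561, -0.0, 0.0]
contact_force: [0.0, 0.6, -2.3]
gripper_width: 0.0134
```

arm_command(
  increments=[
    {"dx": 0, "dy": 0, "dz": -0.1, "ax": 0, "ay": 0, "az": 0, "grip": 1},
    {"dx": 0, "dy": 0, "dz": -0.1, "ax": 0, "ay": 0, "az": 0, "grip": 1},
    {"dx": 0, "dy": 0, "dz": 0, "ax": 0, "ay": 0, "az": 0, "grip": 1},
    {"dx": 0, "dy": 0, "dz": 0, "ax": 0, "ay": 0, "az": 0, "grip": 1},
  ],
)

```text
time: 12.3
position: [0.5071, 0.2137, 0.0813]
tool_rot: [0.828, 0.561, 0.0, 0.0]
contact_force: [-0.3, -0.7, -1.0]
gripper_width: 0.0136
```

arm_command(
  increments=[
    {"dx": 0, "dy": 0, "dz": 0, "ax": 0, "ay": 0, "az": 0, "grip": 0.8},
    {"dx": 0, "dy": 0, "dz": 0, "ax": 0, "ay": 0, "az": 0, "grip": 0.5},
    {"dx": 0, "dy": 0, "dz": 0, "ax": 0, "ay": 0, "az": 0, "grip": 0},
    {"dx": 0, "dy": 0, "dz": 0, "ax": 0, "ay": 0, "az": 0, "grip": 0},
    {"dx": 0, "dy": 0, "dz": 0, "ax": 0, "ay": 0, "az": 0, "grip": 0},
    {"dx": 0, "dy": 0, "dz": 0, "ax": 0, "ay": 0, "az": 0, "grip": 0},
  ],
)

```text
time: 13.05
position: [0.5068, 0.2137, 0.0813]
tool_rot: [0.828, 0.561, -0.0, 0.0]
contact_force: [0.3, -0.3, -0.1]
gripper_width: 0.0852
```

arm_command(
  increments=[
    {"dx": 0, "dy": 0, "dz": 2, "ax": 0, "ay": 0, "az": 0, "grip": 0},
    {"dx": 0.5, "dy": -0.2, "dz": 4, "ax": 0, "ay": 0, "az": 0, "grip": 0},
    {"dx": 2, "dy": -0.8, "dz": 4, "ax": 0, "ay": 0, "az": 0, "grip": 0},
    {"dx": 2, "dy": -0.8, "dz": 4, "ax": 0, "ay": 0, "az": 0, "grip": 0},
    {"dx": 0, "dy": 0, "dz": 0, "ax": 0, "ay": 0, "az": 0, "grip": 0},
    {"dx": 0, "dy": 0, "dz": 0, "ax": 0, "ay": 0, "az": 0, "grip": 0},
    {"dx": 0, "dy": 0, "dz": 0, "ax": 0, "ay": 0, "az": 0, "grip": 0},
  ],
)

```text
time: 13.92
position: [0.5502, 0.1956, 0.2197]
tool_rot: [0.828, 0.561, -0.002, -0.001]
contact_force: [1.2, -0.3, 0.2]
gripper_width: 0.0851
```

Run:
```python
from h import *
c=cap('wrist','w7'); s=manip.read_state(); print(s['position'],s['contact_force'],s['torque'])
cv2.imwrite('pics/w7z.png',cv2.resize(cv2.cvtColor(c['pixels'],cv2.COLOR_RGB2BGR)[0:240,210:430],None,fx=2.5,fy=2.5,interpolation=cv2.INTER_CUBIC))
```

```text
[0.55032871 0.19564619 0.21978737] [-0.23370182 -1.08538984 -0.07463578] [-0.01756129  0.01726036 -0.02555324]
```

View pics/w7z.png

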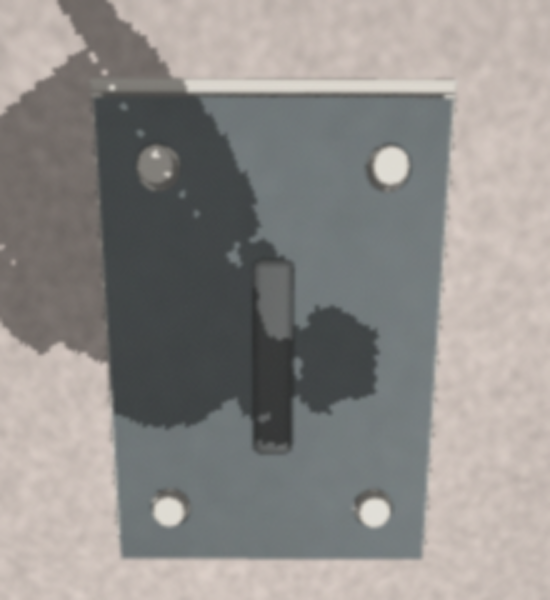

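All four standoff tops sit in the holes. I'll compute the plate pose and the press points.

Run:
```python
from h import *
c=load('w7'); s=manip.read_state(); f=lambda a,b:(210+(a+.5)/2.5-.5,(b+.5)/2.5-.5)
t=[(95,95),(452,95),(122,558),(423,558)]
for z in (.063,.066,.069):
    P=[ray(c,f(*p),z) for p in t]; r=fitrect(P,(88,64)); print(z,r[0].round(4),r[1].round(2),r[2].round(1).tolist())
t=[(158,167),(389,165),(169,508),(374,509)]
for z in (.064,.066,):
    P=[ray(c,f(*p),z) for p in t]; r=fitrect(P,(65,42)); print(z,r[0].round(4),r[1].round(2),r[2].round(1).tolist())
print(s['joints'])
C=np.array([.5075,.2136]); y=np.radians(-21.8); R=np.array([[np.cos(y),-np.sin(y)],[np.sin(y),np.cos(y)]])
for p in [(-.039,-.042),(-.039,.042),(.039,-.042),(.039,.042)]: print(p,(C+R@p).round(4))
```

```text
0.063 [0.5082 0.2135] -21.76 [[-1.2, 0.4], [-1.1, 0.6], [0.9, -1.2], [1.4, 0.2]]
0.066 [0.5079 0.2136] -21.76 [[-0.1, 0.6], [-0.5, -0.3], [0.4, -0.3], [0.3, -0.1]]
0.069 [0.5077 0.2137] -21.76 [[0.9, 0.9], [0.1, -1.2], [-0.2, 0.7], [-0.8, -0.3]]
0.064 [0.5086 0.2132] -21.89 [[-0.7, -0.0], [-1.3, 1.1], [0.5, -1.5], [1.5, 0.4]]
0.066 [0.5084 0.2132] -21.89 [[-0.2, 0.1], [-0.9, 0.7], [0.2, -1.0], [0.9, 0.3]]
[ 2.23341179e-01  3.48247218e-01  1.55731969e+00 -1.38500823e-05
  1.23927272e+00 -9.67595027e-01]
(-0.039, -0.042) [0.4557 0.1891]
(-0.039, 0.042) [0.4869 0.2671]
(0.039, -0.042) [0.5281 0.1601]
(0.039, 0.042) [0.5593 0.2381]
```

arm_command(
  increments=[
    {"dx": 0.1, "dy": 0.4, "dz": -1, "ax": 0, "ay": 0, "az": -10, "grip": 1},
    {"dx": 0.1, "dy": 0.4, "dz": -1, "ax": 0, "ay": 0, "az": -10, "grip": 1},
    {"dx": 0.1, "dy": 0.4, "dz": -1, "ax": 0, "ay": 0, "az": -10, "grip": 1},
    {"dx": 0.1, "dy": 0.5, "dz": -1, "ax": 0, "ay": 0, "az": -10, "grip": 1},
    {"dx": 0.1, "dy": 0.5, "dz": -1, "ax": 0, "ay": 0, "az": -10, "grip": 1},
    {"dx": 0.1, "dy": 0.5, "dz": -1, "ax": 0, "ay": 0, "az": -10, "grip": 1},
    {"dx": 0.1, "dy": 0.5, "dz": -1, "ax": 0, "ay": 0, "az": -10, "grip": 1},
    {"dx": 0.1, "dy": 0.5, "dz": -1, "ax": 0, "ay": 0, "az": -10, "grip": 1},
    {"dx": 0.1, "dy": 0.5, "dz": -1, "ax": 0, "ay": 0, "az": -10, "grip": 1},
    {"dx": 0, "dy": 0, "dz": 0, "ax": 0, "ay": 0, "az": 0, "grip": 1},
  ],
)

```text
time: 15.22
position: [0.5593, 0.2378, 0.1296]
tool_rot: [0.982, -0.188, -0.002, 0.001]
contact_force: [-0.2, -0.6, -0.3]
gripper_width: -0.0003
```

arm_command(
  increments=[
    {"dx": 0, "dy": 0, "dz": 0, "ax": 0, "ay": 0, "az": 0, "grip": 1},
    {"dx": 0, "dy": 0, "dz": 0, "ax": 0, "ay": 0, "az": 0, "grip": 1},
    {"dx": 0, "dy": 0, "dz": 0, "ax": 0, "ay": 0, "az": 0, "grip": 1},
    {"dx": 0, "dy": 0, "dz": 0, "ax": 0, "ay": 0, "az": 0, "grip": 1},
  ],
)

```text
time: 15.72
position: [0.561, 0.2376, 0.1316]
tool_rot: [0.982, -0.189, 0.0, -0.0]
contact_force: [-0.0, 0.1, 0.4]
gripper_width: 0.0002
```

Run:
```python
from h import *
c=cap('scene','s8')
b=proj(c,[.508,.2136,.12]).astype(int)
cv2.imwrite('pics/s8z.png',cv2.resize(cv2.cvtColor(c['pixels'],cv2.COLOR_RGB2BGR)[b[1]-60:b[1]+60,b[0]-80:b[0]+80],None,fx=5,fy=5,interpolation=cv2.INTER_CUBIC))
```

```text
(no output)
```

View pics/s8z.png

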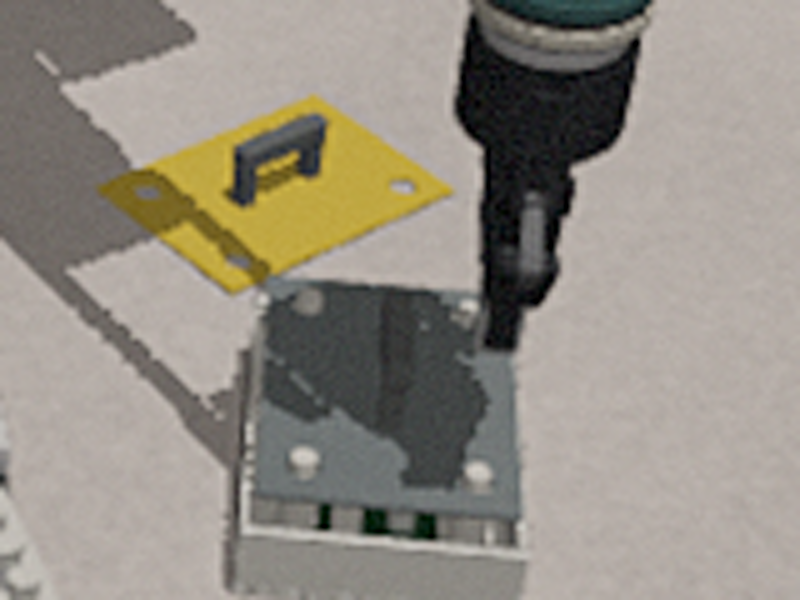

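The cover is laid, and the shut gripper hangs over the press point. I'll approach the first corner.

arm_command(
  increments=[
    {"dx": -0.1, "dy": 0, "dz": -2, "ax": 0, "ay": 0, "az": 0, "grip": 1},
    {"dx": 0, "dy": 0, "dz": -2, "ax": 0, "ay": 0, "az": 0, "grip": 1},
    {"dx": 0, "dy": 0, "dz": -1, "ax": 0, "ay": 0, "az": 0, "grip": 1},
    {"dx": 0, "dy": 0, "dz": -0.7, "ax": 0, "ay": 0, "az": 0, "grip": 1},
    {"dx": 0, "dy": 0, "dz": 0, "ax": 0, "ay": 0, "az": 0, "grip": 1},
    {"dx": 0, "dy": 0, "dz": 0, "ax": 0, "ay": 0, "az": 0, "grip": 1},
  ],
)

```text
time: 16.52
position: [0.5603, 0.2378, 0.0748]
tool_rot: [0.982, -0.189, 0.0, -0.0]
contact_force: [-0.2, -0.4, -0.8]
gripper_width: -0.0003
```

arm_command(
  increments=[
    {"dx": 0, "dy": 0, "dz": -0.2, "ax": 0, "ay": 0, "az": 0, "grip": 1},
    {"dx": 0, "dy": 0, "dz": -0.2, "ax": 0, "ay": 0, "az": 0, "grip": 1},
    {"dx": 0, "dy": 0, "dz": 0, "ax": 0, "ay": 0, "az": 0, "grip": 1},
    {"dx": 0, "dy": 0, "dz": 0, "ax": 0, "ay": 0, "az": 0, "grip": 1},
  ],
)

```text
time: 17.02
position: [0.5599, 0.2377, 0.0703]
tool_rot: [0.982, -0.189, -0.0, -0.0]
contact_force: [0.2, -0.1, 0.4]
gripper_width: 0.0001
```

arm_command(
  increments=[
    {"dx": 0, "dy": 0, "dz": -0.1, "ax": 0, "ay": 0, "az": 0, "grip": 1},
    {"dx": 0, "dy": 0, "dz": -0.1, "ax": 0, "ay": 0, "az": 0, "grip": 1},
    {"dx": 0, "dy": 0, "dz": 0, "ax": 0, "ay": 0, "az": 0, "grip": 1},
    {"dx": 0, "dy": 0, "dz": 0, "ax": 0, "ay": 0, "az": 0, "grip": 1},
  ],
)

```text
time: 17.52
position: [0.5599, 0.2377, 0.0682]
tool_rot: [0.982, -0.189, -0.0, -0.0]
contact_force: [-0.1, 0.6, -0.3]
gripper_width: 0.0
```

arm_command(
  increments=[
    {"dx": 0, "dy": 0, "dz": -0.1, "ax": 0, "ay": 0, "az": 0, "grip": 1},
    {"dx": 0, "dy": 0, "dz": -0.1, "ax": 0, "ay": 0, "az": 0, "grip": 1},
    {"dx": 0, "dy": 0, "dz": 0, "ax": 0, "ay": 0, "az": 0, "grip": 1},
    {"dx": 0, "dy": 0, "dz": 0, "ax": 0, "ay": 0, "az": 0, "grip": 1},
  ],
)

```text
time: 18.02
position: [0.5599, 0.2377, 0.0663]
tool_rot: [0.982, -0.189, 0.0, -0.0]
contact_force: [-0.5, 0.6, 1.4]
gripper_width: 0.0001
```

arm_command(
  increments=[
    {"dx": 0, "dy": 0, "dz": -0.1, "ax": 0, "ay": 0, "az": 0, "grip": 1},
    {"dx": 0, "dy": 0, "dz": 0, "ax": 0, "ay": 0, "az": 0, "grip": 1},
    {"dx": 0, "dy": 0, "dz": 0, "ax": 0, "ay": 0, "az": 0, "grip": 1},
  ],
)

```text
time: 18.4
position: [0.56, 0.2378, 0.0654]
tool_rot: [0.982, -0.189, 0.0, -0.0]
contact_force: [-1.0, -0.2, 3.9]
gripper_width: 0.0001
```

arm_command(
  increments=[
    {"dx": 0, "dy": 0, "dz": -0.1, "ax": 0, "ay": 0, "az": 0, "grip": 1},
    {"dx": 0, "dy": 0, "dz": 0, "ax": 0, "ay": 0, "az": 0, "grip": 1},
    {"dx": 0, "dy": 0, "dz": 0, "ax": 0, "ay": 0, "az": 0, "grip": 1},
  ],
)

```text
time: 18.77
position: [0.5601, 0.2378, 0.0647]
tool_rot: [0.982, -0.189, 0.0, -0.0]
contact_force: [-1.0, -0.1, 6.3]
gripper_width: -0.0001
```

arm_command(
  increments=[
    {"dx": 0, "dy": 0, "dz": -0.1, "ax": 0, "ay": 0, "az": 0, "grip": 1},
    {"dx": 0, "dy": 0, "dz": 0, "ax": 0, "ay": 0, "az": 0, "grip": 1},
    {"dx": 0, "dy": 0, "dz": 0, "ax": 0, "ay": 0, "az": 0, "grip": 1},
  ],
)

```text
time: 19.15
position: [0.5596, 0.2376, 0.0628]
tool_rot: [0.982, -0.189, -0.0, 0.0]
contact_force: [0.5, 0.3, 0.2]
gripper_width: -0.0004
```

arm_command(
  increments=[
    {"dx": 0, "dy": 0, "dz": -0.1, "ax": 0, "ay": 0, "az": 0, "grip": 1},
    {"dx": 0, "dy": 0, "dz": 0, "ax": 0, "ay": 0, "az": 0, "grip": 1},
    {"dx": 0, "dy": 0, "dz": 0, "ax": 0, "ay": 0, "az": 0, "grip": 1},
  ],
)

```text
time: 19.52
position: [0.5598, 0.2377, 0.0621]
tool_rot: [0.982, -0.189, -0.0, 0.0]
contact_force: [-0.4, 0.7, -0.5]
gripper_width: 0.0001
```

arm_command(
  increments=[
    {"dx": 0, "dy": 0, "dz": -0.1, "ax": 0, "ay": 0, "az": 0, "grip": 1},
    {"dx": 0, "dy": 0, "dz": 0, "ax": 0, "ay": 0, "az": 0, "grip": 1},
    {"dx": 0, "dy": 0, "dz": 0, "ax": 0, "ay": 0, "az": 0, "grip": 1},
  ],
)

```text
time: 19.9
position: [0.5599, 0.2377, 0.0613]
tool_rot: [0.982, -0.189, -0.0, -0.0]
contact_force: [-0.6, 0.4, 0.7]
gripper_width: -0.0001
```

Run:
```python
from h import *
c=cap('scene','s9')
b=proj(c,[.508,.2136,.07]).astype(int)
cv2.imwrite('pics/s9z.png',cv2.resize(cv2.cvtColor(c['pixels'],cv2.COLOR_RGB2BGR)[b[1]-40:b[1]+60,b[0]-60:b[0]+60],None,fx=6,fy=6,interpolation=cv2.INTER_CUBIC))
```

```text
(no output)
```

View pics/s9z.png

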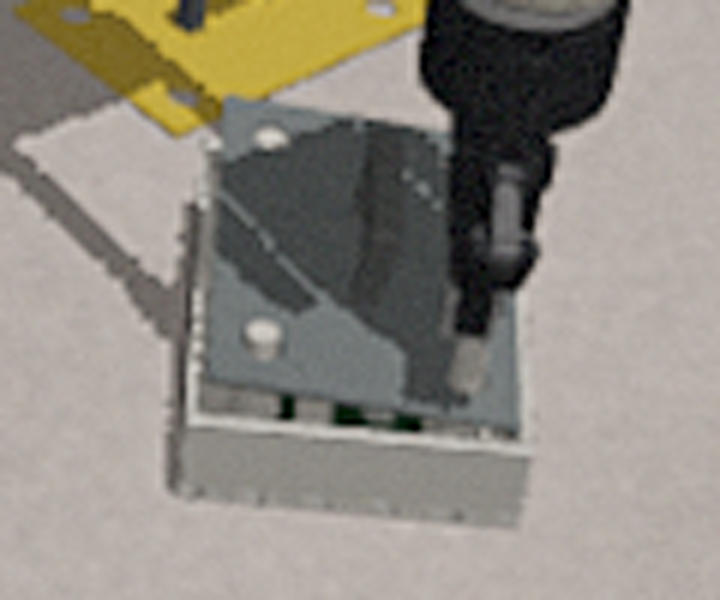

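The (+,+) corner is visibly down. I'll lift over the handle and go to the (+,-) corner.

arm_command(
  increments=[
    {"dx": 0, "dy": 0, "dz": 3, "ax": 0, "ay": 0, "az": 0, "grip": 1},
    {"dx": 0, "dy": 0, "dz": 3.3, "ax": 0, "ay": 0, "az": 0, "grip": 1},
    {"dx": -1, "dy": -2.6, "dz": 0.3, "ax": 0, "ay": 0, "az": 0, "grip": 1},
    {"dx": -1.1, "dy": -2.6, "dz": 0, "ax": 0, "ay": 0, "az": 0, "grip": 1},
    {"dx": -1, "dy": -2.6, "dz": 0, "ax": 0, "ay": 0, "az": 0, "grip": 1},
    {"dx": 0, "dy": 0, "dz": -2, "ax": 0, "ay": 0, "az": 0, "grip": 1},
    {"dx": 0, "dy": 0, "dz": -2, "ax": 0, "ay": 0, "az": 0, "grip": 1},
    {"dx": 0, "dy": 0, "dz": -1.6, "ax": 0, "ay": 0, "az": 0, "grip": 1},
    {"dx": 0, "dy": 0, "dz": 0, "ax": 0, "ay": 0, "az": 0, "grip": 1},
    {"dx": 0, "dy": 0, "dz": 0, "ax": 0, "ay": 0, "az": 0, "grip": 1},
  ],
)

```text
time: 21.2
position: [0.5292, 0.1599, 0.0716]
tool_rot: [0.982, -0.189, 0.0, -0.0]
contact_force: [0.0, 0.4, -0.0]
gripper_width: 0.0002
```

arm_command(
  increments=[
    {"dx": 0, "dy": 0, "dz": -0.2, "ax": 0, "ay": 0, "az": 0, "grip": 1},
    {"dx": 0, "dy": 0, "dz": 0, "ax": 0, "ay": 0, "az": 0, "grip": 1},
    {"dx": 0, "dy": 0, "dz": 0, "ax": 0, "ay": 0, "az": 0, "grip": 1},
  ],
)

```text
time: 21.58
position: [0.529, 0.1597, 0.0695]
tool_rot: [0.982, -0.189, 0.0, -0.0]
contact_force: [-0.0, -0.1, -0.7]
gripper_width: 0.0002
```

arm_command(
  increments=[
    {"dx": 0, "dy": 0, "dz": -0.1, "ax": 0, "ay": 0, "az": 0, "grip": 1},
    {"dx": 0, "dy": 0, "dz": -0.1, "ax": 0, "ay": 0, "az": 0, "grip": 1},
    {"dx": 0, "dy": 0, "dz": 0, "ax": 0, "ay": 0, "az": 0, "grip": 1},
  ],
)

```text
time: 21.95
position: [0.5291, 0.1597, 0.0674]
tool_rot: [0.982, -0.189, 0.0, -0.0]
contact_force: [0.3, -0.1, 1.5]
gripper_width: 0.0001
```

arm_command(
  increments=[
    {"dx": 0, "dy": 0, "dz": -0.1, "ax": 0, "ay": 0, "az": 0, "grip": 1},
    {"dx": 0, "dy": 0, "dz": 0, "ax": 0, "ay": 0, "az": 0, "grip": 1},
    {"dx": 0, "dy": 0, "dz": 0, "ax": 0, "ay": 0, "az": 0, "grip": 1},
  ],
)

```text
time: 22.32
position: [0.529, 0.1597, 0.0663]
tool_rot: [0.982, -0.189, 0.0, -0.0]
contact_force: [0.8, -0.1, 3.5]
gripper_width: -0.0002
```

arm_command(
  increments=[
    {"dx": 0, "dy": 0, "dz": -0.1, "ax": 0, "ay": 0, "az": 0, "grip": 1},
    {"dx": 0, "dy": 0, "dz": 0, "ax": 0, "ay": 0, "az": 0, "grip": 1},
    {"dx": 0, "dy": 0, "dz": 0, "ax": 0, "ay": 0, "az": 0, "grip": 1},
  ],
)

```text
time: 22.7
position: [0.5284, 0.1597, 0.0649]
tool_rot: [0.982, -0.189, -0.0, 0.0]
contact_force: [0.2, -1.2, -0.5]
gripper_width: 0.0001
```

arm_command(
  increments=[
    {"dx": 0, "dy": 0, "dz": -0.1, "ax": 0, "ay": 0, "az": 0, "grip": 1},
    {"dx": 0, "dy": 0, "dz": -0.1, "ax": 0, "ay": 0, "az": 0, "grip": 1},
    {"dx": 0, "dy": 0, "dz": 0, "ax": 0, "ay": 0, "az": 0, "grip": 1},
  ],
)

```text
time: 23.08
position: [0.5287, 0.1597, 0.0631]
tool_rot: [0.982, -0.189, -0.0, 0.0]
contact_force: [-0.2, -0.1, 0.6]
gripper_width: -0.0002
```

arm_command(
  increments=[
    {"dx": 0, "dy": 0, "dz": -0.1, "ax": 0, "ay": 0, "az": 0, "grip": 1},
    {"dx": 0, "dy": 0, "dz": -0.1, "ax": 0, "ay": 0, "az": 0, "grip": 1},
    {"dx": 0, "dy": 0, "dz": 0, "ax": 0, "ay": 0, "az": 0, "grip": 1},
  ],
)

```text
time: 23.45
position: [0.5288, 0.1597, 0.0612]
tool_rot: [0.982, -0.189, -0.0, 0.0]
contact_force: [-0.2, -0.6, 0.2]
gripper_width: -0.0
```

arm_command(
  increments=[
    {"dx": 0, "dy": 0, "dz": -0.1, "ax": 0, "ay": 0, "az": 0, "grip": 1},
    {"dx": 0, "dy": 0, "dz": 0, "ax": 0, "ay": 0, "az": 0, "grip": 1},
    {"dx": 0, "dy": 0, "dz": 0, "ax": 0, "ay": 0, "az": 0, "grip": 1},
  ],
)

```text
time: 23.82
position: [0.5289, 0.1597, 0.0603]
tool_rot: [0.982, -0.189, -0.0, 0.0]
contact_force: [0.9, -0.9, 0.4]
gripper_width: -0.0002
```

arm_command(
  increments=[
    {"dx": 0, "dy": 0, "dz": 2, "ax": 0, "ay": 0, "az": 0, "grip": 1},
    {"dx": -2.4, "dy": 1, "dz": 0, "ax": 0, "ay": 0, "az": 0, "grip": 1},
    {"dx": -2.4, "dy": 1, "dz": 0, "ax": 0, "ay": 0, "az": 0, "grip": 1},
    {"dx": -2.4, "dy": 0.9, "dz": 0, "ax": 0, "ay": 0, "az": 0, "grip": 1},
    {"dx": 0, "dy": 0, "dz": 0, "ax": 0, "ay": 0, "az": 0, "grip": 1},
    {"dx": 0, "dy": 0, "dz": -1, "ax": 0, "ay": 0, "az": 0, "grip": 1},
    {"dx": 0, "dy": 0, "dz": 0, "ax": 0, "ay": 0, "az": 0, "grip": 1},
    {"dx": 0, "dy": 0, "dz": 0, "ax": 0, "ay": 0, "az": 0, "grip": 1},
  ],
)

```text
time: 24.82
position: [0.4575, 0.1884, 0.07]
tool_rot: [0.982, -0.189, -0.0, 0.0]
contact_force: [0.3, -0.2, -0.6]
gripper_width: 0.0001
```

arm_command(
  increments=[
    {"dx": 0, "dy": 0, "dz": -0.1, "ax": 0, "ay": 0, "az": 0, "grip": 1},
    {"dx": 0, "dy": 0, "dz": -0.1, "ax": 0, "ay": 0, "az": 0, "grip": 1},
    {"dx": 0, "dy": 0, "dz": -0.1, "ax": 0, "ay": 0, "az": 0, "grip": 1},
    {"dx": 0, "dy": 0, "dz": 0, "ax": 0, "ay": 0, "az": 0, "grip": 1},
    {"dx": 0, "dy": 0, "dz": 0, "ax": 0, "ay": 0, "az": 0, "grip": 1},
  ],
)

```text
time: 25.45
position: [0.4569, 0.1887, 0.0673]
tool_rot: [0.982, -0.189, -0.0, -0.0]
contact_force: [-0.2, -0.8, 0.5]
gripper_width: 0.0
```

arm_command(
  increments=[
    {"dx": 0, "dy": 0, "dz": -0.1, "ax": 0, "ay": 0, "az": 0, "grip": 1},
    {"dx": 0, "dy": 0, "dz": 0, "ax": 0, "ay": 0, "az": 0, "grip": 1},
    {"dx": 0, "dy": 0, "dz": 0, "ax": 0, "ay": 0, "az": 0, "grip": 1},
  ],
)

```text
time: 25.82
position: [0.4569, 0.1887, 0.0663]
tool_rot: [0.982, -0.189, -0.0, -0.0]
contact_force: [-0.6, -0.9, 0.2]
gripper_width: -0.0001
```

arm_command(
  increments=[
    {"dx": 0, "dy": 0, "dz": -0.1, "ax": 0, "ay": 0, "az": 0, "grip": 1},
    {"dx": 0, "dy": 0, "dz": 0, "ax": 0, "ay": 0, "az": 0, "grip": 1},
    {"dx": 0, "dy": 0, "dz": 0, "ax": 0, "ay": 0, "az": 0, "grip": 1},
  ],
)

```text
time: 26.2
position: [0.4568, 0.1887, 0.0652]
tool_rot: [0.982, -0.189, -0.0, -0.0]
contact_force: [0.4, 0.3, -0.4]
gripper_width: -0.0001
```

arm_command(
  increments=[
    {"dx": 0, "dy": 0, "dz": -0.1, "ax": 0, "ay": 0, "az": 0, "grip": 1},
    {"dx": 0, "dy": 0, "dz": 0, "ax": 0, "ay": 0, "az": 0, "grip": 1},
    {"dx": 0, "dy": 0, "dz": 0, "ax": 0, "ay": 0, "az": 0, "grip": 1},
  ],
)

```text
time: 26.58
position: [0.4569, 0.1887, 0.0643]
tool_rot: [0.982, -0.189, 0.0, -0.0]
contact_force: [0.8, -0.2, 1.9]
gripper_width: -0.0
```

arm_command(
  increments=[
    {"dx": 0, "dy": 0, "dz": -0.1, "ax": 0, "ay": 0, "az": 0, "grip": 1},
    {"dx": 0, "dy": 0, "dz": 0, "ax": 0, "ay": 0, "az": 0, "grip": 1},
    {"dx": 0, "dy": 0, "dz": 0, "ax": 0, "ay": 0, "az": 0, "grip": 1},
  ],
)

```text
time: 26.95
position: [0.4569, 0.1887, 0.0635]
tool_rot: [0.982, -0.189, 0.0, -0.0]
contact_force: [-2.3, -0.8, 5.8]
gripper_width: -0.0001
```

arm_command(
  increments=[
    {"dx": 0, "dy": 0, "dz": -0.1, "ax": 0, "ay": 0, "az": 0, "grip": 1},
    {"dx": 0, "dy": 0, "dz": 0, "ax": 0, "ay": 0, "az": 0, "grip": 1},
    {"dx": 0, "dy": 0, "dz": 0, "ax": 0, "ay": 0, "az": 0, "grip": 1},
  ],
)

```text
time: 27.32
position: [0.4569, 0.1888, 0.0624]
tool_rot: [0.982, -0.189, -0.0, -0.0]
contact_force: [-1.1, 1.3, 4.9]
gripper_width: 0.0002
```

arm_command(
  increments=[
    {"dx": 0, "dy": 0, "dz": -0.1, "ax": 0, "ay": 0, "az": 0, "grip": 1},
    {"dx": 0, "dy": 0, "dz": 0, "ax": 0, "ay": 0, "az": 0, "grip": 1},
    {"dx": 0, "dy": 0, "dz": 0, "ax": 0, "ay": 0, "az": 0, "grip": 1},
  ],
)

```text
time: 27.7
position: [0.4568, 0.1887, 0.0611]
tool_rot: [0.982, -0.189, -0.0, 0.0]
contact_force: [-0.3, -0.4, -0.4]
gripper_width: -0.0002
```

arm_command(
  increments=[
    {"dx": 0, "dy": 0, "dz": -0.1, "ax": 0, "ay": 0, "az": 0, "grip": 1},
    {"dx": 0, "dy": 0, "dz": 0, "ax": 0, "ay": 0, "az": 0, "grip": 1},
    {"dx": 0, "dy": 0, "dz": 0, "ax": 0, "ay": 0, "az": 0, "grip": 1},
  ],
)

```text
time: 28.08
position: [0.4568, 0.1887, 0.0603]
tool_rot: [0.982, -0.189, -0.0, -0.0]
contact_force: [-1.3, -0.2, 3.8]
gripper_width: 0.0002
```

arm_command(
  increments=[
    {"dx": 0, "dy": 0, "dz": -0.1, "ax": 0, "ay": 0, "az": 0, "grip": 1},
    {"dx": 0, "dy": 0, "dz": 0, "ax": 0, "ay": 0, "az": 0, "grip": 1},
    {"dx": 0, "dy": 0, "dz": 0, "ax": 0, "ay": 0, "az": 0, "grip": 1},
  ],
)

```text
time: 28.45
position: [0.4569, 0.1886, 0.0591]
tool_rot: [0.982, -0.189, -0.0, 0.0]
contact_force: [-0.4, 0.9, 0.8]
gripper_width: -0.0001
```

arm_command(
  increments=[
    {"dx": 0, "dy": 0, "dz": -0.05, "ax": 0, "ay": 0, "az": 0, "grip": 1},
    {"dx": 0, "dy": 0, "dz": 0, "ax": 0, "ay": 0, "az": 0, "grip": 1},
    {"dx": 0, "dy": 0, "dz": 0, "ax": 0, "ay": 0, "az": 0, "grip": 1},
  ],
)

```text
time: 28.82
position: [0.4569, 0.1887, 0.0588]
tool_rot: [0.982, -0.189, -0.0, -0.0]
contact_force: [-0.1, -0.3, -0.3]
gripper_width: -0.0002
```

arm_command(
  increments=[
    {"dx": 0, "dy": 0, "dz": 3.5, "ax": 0, "ay": 0, "az": 0, "grip": 1},
    {"dx": 0, "dy": 0, "dz": 3.3, "ax": 0, "ay": 0, "az": 0, "grip": 1},
    {"dx": 1, "dy": 2.6, "dz": 0, "ax": 0, "ay": 0, "az": 0, "grip": 1},
    {"dx": 1, "dy": 2.6, "dz": 0, "ax": 0, "ay": 0, "az": 0, "grip": 1},
    {"dx": 1.1, "dy": 2.6, "dz": 0, "ax": 0, "ay": 0, "az": 0, "grip": 1},
    {"dx": 0, "dy": 0, "dz": -2, "ax": 0, "ay": 0, "az": 0, "grip": 1},
    {"dx": 0, "dy": 0, "dz": -2, "ax": 0, "ay": 0, "az": 0, "grip": 1},
    {"dx": 0, "dy": 0, "dz": -1.6, "ax": 0, "ay": 0, "az": 0, "grip": 1},
    {"dx": 0, "dy": 0, "dz": 0, "ax": 0, "ay": 0, "az": 0, "grip": 1},
    {"dx": 0, "dy": 0, "dz": 0, "ax": 0, "ay": 0, "az": 0, "grip": 1},
  ],
)

```text
time: 30.08
position: [0.4882, 0.2668, 0.0712]
tool_rot: [0.982, -0.189, 0.0, -0.0]
contact_force: [-0.4, -0.1, 0.4]
gripper_width: -0.0002
```

arm_command(
  increments=[
    {"dx": 0, "dy": 0, "dz": -0.2, "ax": 0, "ay": 0, "az": 0, "grip": 1},
    {"dx": 0, "dy": 0, "dz": -0.1, "ax": 0, "ay": 0, "az": 0, "grip": 1},
    {"dx": 0, "dy": 0, "dz": -0.1, "ax": 0, "ay": 0, "az": 0, "grip": 1},
    {"dx": 0, "dy": 0, "dz": 0, "ax": 0, "ay": 0, "az": 0, "grip": 1},
    {"dx": 0, "dy": 0, "dz": 0, "ax": 0, "ay": 0, "az": 0, "grip": 1},
  ],
)

```text
time: 30.7
position: [0.4879, 0.2667, 0.0668]
tool_rot: [0.982, -0.189, -0.0, -0.0]
contact_force: [0.1, -1.1, -0.3]
gripper_width: -0.0001
```

arm_command(
  increments=[
    {"dx": 0, "dy": 0, "dz": -0.1, "ax": 0, "ay": 0, "az": 0, "grip": 1},
    {"dx": 0, "dy": 0, "dz": 0, "ax": 0, "ay": 0, "az": 0, "grip": 1},
    {"dx": 0, "dy": 0, "dz": 0, "ax": 0, "ay": 0, "az": 0, "grip": 1},
  ],
)

```text
time: 31.08
position: [0.4878, 0.2667, 0.0657]
tool_rot: [0.982, -0.189, -0.0, 0.0]
contact_force: [-0.3, -0.1, 0.2]
gripper_width: 0.0003
```

arm_command(
  increments=[
    {"dx": 0, "dy": 0, "dz": -0.1, "ax": 0, "ay": 0, "az": 0, "grip": 1},
    {"dx": 0, "dy": 0, "dz": 0, "ax": 0, "ay": 0, "az": 0, "grip": 1},
    {"dx": 0, "dy": 0, "dz": 0, "ax": 0, "ay": 0, "az": 0, "grip": 1},
  ],
)

```text
time: 31.45
position: [0.4879, 0.2667, 0.0648]
tool_rot: [0.982, -0.189, -0.0, -0.0]
contact_force: [0.4, -0.1, 0.1]
gripper_width: 0.0001
```

arm_command(
  increments=[
    {"dx": 0, "dy": 0, "dz": -0.1, "ax": 0, "ay": 0, "az": 0, "grip": 1},
    {"dx": 0, "dy": 0, "dz": 0, "ax": 0, "ay": 0, "az": 0, "grip": 1},
    {"dx": 0, "dy": 0, "dz": 0, "ax": 0, "ay": 0, "az": 0, "grip": 1},
  ],
)

```text
time: 31.82
position: [0.4878, 0.2667, 0.0638]
tool_rot: [0.982, -0.189, -0.0, -0.0]
contact_force: [-0.7, 0.4, 0.2]
gripper_width: -0.0
```

arm_command(
  increments=[
    {"dx": 0, "dy": 0, "dz": -0.1, "ax": 0, "ay": 0, "az": 0, "grip": 1},
    {"dx": 0, "dy": 0, "dz": 0, "ax": 0, "ay": 0, "az": 0, "grip": 1},
    {"dx": 0, "dy": 0, "dz": 0, "ax": 0, "ay": 0, "az": 0, "grip": 1},
  ],
)

```text
time: 32.2
position: [0.4879, 0.2667, 0.0628]
tool_rot: [0.982, -0.189, -0.0, -0.0]
contact_force: [0.3, -0.5, 0.1]
gripper_width: -0.0001
```

arm_command(
  increments=[
    {"dx": 0, "dy": 0, "dz": -0.1, "ax": 0, "ay": 0, "az": 0, "grip": 1},
    {"dx": 0, "dy": 0, "dz": 0, "ax": 0, "ay": 0, "az": 0, "grip": 1},
    {"dx": 0, "dy": 0, "dz": 0, "ax": 0, "ay": 0, "az": 0, "grip": 1},
  ],
)

```text
time: 32.58
position: [0.4879, 0.2667, 0.0618]
tool_rot: [0.982, -0.189, -0.0, -0.0]
contact_force: [0.0, -0.2, 0.3]
gripper_width: -0.0002
```

arm_command(
  increments=[
    {"dx": 0, "dy": 0, "dz": -0.1, "ax": 0, "ay": 0, "az": 0, "grip": 1},
    {"dx": 0, "dy": 0, "dz": 0, "ax": 0, "ay": 0, "az": 0, "grip": 1},
    {"dx": 0, "dy": 0, "dz": 0, "ax": 0, "ay": 0, "az": 0, "grip": 1},
  ],
)

```text
time: 32.95
position: [0.4879, 0.2667, 0.0608]
tool_rot: [0.982, -0.189, -0.0, -0.0]
contact_force: [-0.4, -0.3, -0.1]
gripper_width: 0.0003
```

arm_command(
  increments=[
    {"dx": 0, "dy": 0, "dz": -0.1, "ax": 0, "ay": 0, "az": 0, "grip": 1},
    {"dx": 0, "dy": 0, "dz": 0, "ax": 0, "ay": 0, "az": 0, "grip": 1},
    {"dx": 0, "dy": 0, "dz": 0, "ax": 0, "ay": 0, "az": 0, "grip": 1},
  ],
)

```text
time: 33.33
position: [0.4878, 0.2667, 0.0597]
tool_rot: [0.982, -0.189, -0.0, 0.0]
contact_force: [1.3, -0.6, -0.8]
gripper_width: -0.0
```

arm_command(
  increments=[
    {"dx": 0, "dy": 0, "dz": -0.1, "ax": 0, "ay": 0, "az": 0, "grip": 1},
    {"dx": 0, "dy": 0, "dz": 0, "ax": 0, "ay": 0, "az": 0, "grip": 1},
    {"dx": 0, "dy": 0, "dz": 0, "ax": 0, "ay": 0, "az": 0, "grip": 1},
  ],
)

```text
time: 33.7
position: [0.4878, 0.2667, 0.0588]
tool_rot: [0.982, -0.189, -0.0, -0.0]
contact_force: [0.2, 0.3, 1.0]
gripper_width: 0.0001
```

arm_command(
  increments=[
    {"dx": 0, "dy": 0, "dz": -0.1, "ax": 0, "ay": 0, "az": 0, "grip": 1},
    {"dx": 0, "dy": 0, "dz": 0, "ax": 0, "ay": 0, "az": 0, "grip": 1},
    {"dx": 0, "dy": 0, "dz": 0, "ax": 0, "ay": 0, "az": 0, "grip": 1},
  ],
)

```text
time: 34.08
position: [0.4878, 0.2667, 0.0577]
tool_rot: [0.982, -0.189, -0.0, -0.0]
contact_force: [0.5, 0.8, -0.9]
gripper_width: 0.0003
```

arm_command(
  increments=[
    {"dx": 0, "dy": 0, "dz": -0.05, "ax": 0, "ay": 0, "az": 0, "grip": 1},
    {"dx": 0, "dy": 0, "dz": 0, "ax": 0, "ay": 0, "az": 0, "grip": 1},
    {"dx": 0, "dy": 0, "dz": 0, "ax": 0, "ay": 0, "az": 0, "grip": 1},
  ],
)

```text
time: 34.45
position: [0.4879, 0.2667, 0.0573]
tool_rot: [0.982, -0.189, -0.0, 0.0]
contact_force: [-0.1, 0.2, 0.6]
gripper_width: -0.0003
```

arm_command(
  increments=[
    {"dx": 0, "dy": 0, "dz": -0.05, "ax": 0, "ay": 0, "az": 0, "grip": 1},
    {"dx": 0, "dy": 0, "dz": 0, "ax": 0, "ay": 0, "az": 0, "grip": 1},
    {"dx": 0, "dy": 0, "dz": 0, "ax": 0, "ay": 0, "az": 0, "grip": 1},
  ],
)

```text
time: 34.83
position: [0.4878, 0.2667, 0.0567]
tool_rot: [0.982, -0.189, -0.0, -0.0]
contact_force: [-0.7, 0.6, 0.8]
gripper_width: 0.0001
```

arm_command(
  increments=[
    {"dx": 0, "dy": 0, "dz": -0.05, "ax": 0, "ay": 0, "az": 0, "grip": 1},
    {"dx": 0, "dy": 0, "dz": 0, "ax": 0, "ay": 0, "az": 0, "grip": 1},
    {"dx": 0, "dy": 0, "dz": 0, "ax": 0, "ay": 0, "az": 0, "grip": 1},
  ],
)

```text
time: 35.2
position: [0.4879, 0.2667, 0.0563]
tool_rot: [0.982, -0.189, 0.0, -0.0]
contact_force: [-0.7, 0.2, 0.9]
gripper_width: -0.0001
```

arm_command(
  increments=[
    {"dx": 0, "dy": 0, "dz": -0.05, "ax": 0, "ay": 0, "az": 0, "grip": 1},
    {"dx": 0, "dy": 0, "dz": 0, "ax": 0, "ay": 0, "az": 0, "grip": 1},
    {"dx": 0, "dy": 0, "dz": 0, "ax": 0, "ay": 0, "az": 0, "grip": 1},
  ],
)

```text
time: 35.58
position: [0.4879, 0.2668, 0.0563]
tool_rot: [0.982, -0.189, 0.0, -0.0]
contact_force: [-0.5, -1.0, 5.5]
gripper_width: -0.0003
```

arm_command(
  increments=[
    {"dx": 0, "dy": 0, "dz": -0.05, "ax": 0, "ay": 0, "az": 0, "grip": 1},
    {"dx": 0, "dy": 0, "dz": 0, "ax": 0, "ay": 0, "az": 0, "grip": 1},
    {"dx": 0, "dy": 0, "dz": 0, "ax": 0, "ay": 0, "az": 0, "grip": 1},
  ],
)

```text
time: 35.95
position: [0.488, 0.2668, 0.0561]
tool_rot: [0.982, -0.189, 0.0, -0.0]
contact_force: [-2.0, -2.0, 9.3]
gripper_width: -0.0001
```

arm_command(
  increments=[
    {"dx": 0, "dy": 0, "dz": 2, "ax": 0, "ay": 0, "az": 0, "grip": 1},
    {"dx": 2.4, "dy": -1, "dz": 0, "ax": 0, "ay": 0, "az": 0, "grip": 1},
    {"dx": 2.4, "dy": -1, "dz": 0, "ax": 0, "ay": 0, "az": 0, "grip": 1},
    {"dx": 2.4, "dy": -0.9, "dz": 0, "ax": 0, "ay": 0, "az": 0, "grip": 1},
    {"dx": 0, "dy": 0, "dz": 0, "ax": 0, "ay": 0, "az": 0, "grip": 1},
    {"dx": 0, "dy": 0, "dz": -1, "ax": 0, "ay": 0, "az": 0, "grip": 1},
    {"dx": 0, "dy": 0, "dz": -0.5, "ax": 0, "ay": 0, "az": 0, "grip": 1},
    {"dx": 0, "dy": 0, "dz": -0.2, "ax": 0, "ay": 0, "az": 0, "grip": 1},
    {"dx": 0, "dy": 0, "dz": 0, "ax": 0, "ay": 0, "az": 0, "grip": 1},
    {"dx": 0, "dy": 0, "dz": 0, "ax": 0, "ay": 0, "az": 0, "grip": 1},
  ],
)

```text
time: 37.2
position: [0.5599, 0.2379, 0.0585]
tool_rot: [0.982, -0.189, 0.0, -0.0]
contact_force: [-0.4, -0.6, 0.4]
gripper_width: 0.0
```

arm_command(
  increments=[
    {"dx": 0, "dy": 0, "dz": -0.1, "ax": 0, "ay": 0, "az": 0, "grip": 1},
    {"dx": 0, "dy": 0, "dz": -0.05, "ax": 0, "ay": 0, "az": 0, "grip": 1},
    {"dx": 0, "dy": 0, "dz": 0, "ax": 0, "ay": 0, "az": 0, "grip": 1},
    {"dx": 0, "dy": 0, "dz": 0, "ax": 0, "ay": 0, "az": 0, "grip": 1},
  ],
)

```text
time: 37.7
position: [0.5599, 0.2377, 0.0568]
tool_rot: [0.982, -0.189, -0.0, -0.0]
contact_force: [-0.4, 0.1, -0.7]
gripper_width: 0.0003
```

arm_command(
  increments=[
    {"dx": 0, "dy": 0, "dz": -0.05, "ax": 0, "ay": 0, "az": 0, "grip": 1},
    {"dx": 0, "dy": 0, "dz": 0, "ax": 0, "ay": 0, "az": 0, "grip": 1},
    {"dx": 0, "dy": 0, "dz": 0, "ax": 0, "ay": 0, "az": 0, "grip": 1},
  ],
)

```text
time: 38.08
position: [0.5599, 0.2377, 0.0563]
tool_rot: [0.982, -0.189, 0.0, -0.0]
contact_force: [-1.0, 0.4, 1.7]
gripper_width: 0.0
```

arm_command(
  increments=[
    {"dx": 0, "dy": 0, "dz": -0.05, "ax": 0, "ay": 0, "az": 0, "grip": 1},
    {"dx": 0, "dy": 0, "dz": 0, "ax": 0, "ay": 0, "az": 0, "grip": 1},
    {"dx": 0, "dy": 0, "dz": 0, "ax": 0, "ay": 0, "az": 0, "grip": 1},
  ],
)

```text
time: 38.45
position: [0.56, 0.2377, 0.0563]
tool_rot: [0.982, -0.189, 0.0, -0.0]
contact_force: [-0.6, -0.3, 4.0]
gripper_width: -0.0001
```

Corner A is also home at 56.3. Now B and C.

arm_command(
  increments=[
    {"dx": 0, "dy": 0, "dz": 3, "ax": 0, "ay": 0, "az": 0, "grip": 1},
    {"dx": 0, "dy": 0, "dz": 3.5, "ax": 0, "ay": 0, "az": 0, "grip": 1},
    {"dx": -1, "dy": -2.6, "dz": 0, "ax": 0, "ay": 0, "az": 0, "grip": 1},
    {"dx": -1.1, "dy": -2.6, "dz": 0, "ax": 0, "ay": 0, "az": 0, "grip": 1},
    {"dx": -1, "dy": -2.6, "dz": 0, "ax": 0, "ay": 0, "az": 0, "grip": 1},
    {"dx": 0, "dy": 0, "dz": -3, "ax": 0, "ay": 0, "az": 0, "grip": 1},
    {"dx": 0, "dy": 0, "dz": -2, "ax": 0, "ay": 0, "az": 0, "grip": 1},
    {"dx": 0, "dy": 0, "dz": -1.2, "ax": 0, "ay": 0, "az": 0, "grip": 1},
    {"dx": 0, "dy": 0, "dz": 0, "ax": 0, "ay": 0, "az": 0, "grip": 1},
    {"dx": 0, "dy": 0, "dz": 0, "ax": 0, "ay": 0, "az": 0, "grip": 1},
  ],
)

```text
time: 39.7
position: [0.5294, 0.1599, 0.0593]
tool_rot: [0.982, -0.189, 0.0, -0.0]
contact_force: [-0.1, 0.3, 0.4]
gripper_width: -0.0
```

arm_command(
  increments=[
    {"dx": 0, "dy": 0, "dz": -0.1, "ax": 0, "ay": 0, "az": 0, "grip": 1},
    {"dx": 0, "dy": 0, "dz": -0.05, "ax": 0, "ay": 0, "az": 0, "grip": 1},
    {"dx": 0, "dy": 0, "dz": 0, "ax": 0, "ay": 0, "az": 0, "grip": 1},
    {"dx": 0, "dy": 0, "dz": 0, "ax": 0, "ay": 0, "az": 0, "grip": 1},
  ],
)

```text
time: 40.2
position: [0.5289, 0.1597, 0.0574]
tool_rot: [0.982, -0.189, 0.0, -0.0]
contact_force: [-0.5, -0.4, 0.9]
gripper_width: -0.0002
```

arm_command(
  increments=[
    {"dx": 0, "dy": 0, "dz": -0.1, "ax": 0, "ay": 0, "az": 0, "grip": 1},
    {"dx": 0, "dy": 0, "dz": 0, "ax": 0, "ay": 0, "az": 0, "grip": 1},
    {"dx": 0, "dy": 0, "dz": 0, "ax": 0, "ay": 0, "az": 0, "grip": 1},
  ],
)

```text
time: 40.58
position: [0.529, 0.1597, 0.0564]
tool_rot: [0.982, -0.189, 0.0, -0.0]
contact_force: [0.1, -0.3, 2.0]
gripper_width: 0.0001
```

B is home at 56.4. Now C.

arm_command(
  increments=[
    {"dx": 0, "dy": 0, "dz": 2, "ax": 0, "ay": 0, "az": 0, "grip": 1},
    {"dx": -2.4, "dy": 1, "dz": 0, "ax": 0, "ay": 0, "az": 0, "grip": 1},
    {"dx": -2.4, "dy": 1, "dz": 0, "ax": 0, "ay": 0, "az": 0, "grip": 1},
    {"dx": -2.4, "dy": 0.9, "dz": 0, "ax": 0, "ay": 0, "az": 0, "grip": 1},
    {"dx": 0, "dy": 0, "dz": 0, "ax": 0, "ay": 0, "az": 0, "grip": 1},
    {"dx": 0, "dy": 0, "dz": -1.5, "ax": 0, "ay": 0, "az": 0, "grip": 1},
    {"dx": 0, "dy": 0, "dz": -0.3, "ax": 0, "ay": 0, "az": 0, "grip": 1},
    {"dx": 0, "dy": 0, "dz": 0, "ax": 0, "ay": 0, "az": 0, "grip": 1},
    {"dx": 0, "dy": 0, "dz": 0, "ax": 0, "ay": 0, "az": 0, "grip": 1},
  ],
)

```text
time: 41.7
position: [0.4573, 0.1886, 0.0582]
tool_rot: [0.982, -0.189, -0.0, -0.0]
contact_force: [0.5, -0.4, 0.6]
gripper_width: -0.0001
```

arm_command(
  increments=[
    {"dx": 0, "dy": 0, "dz": -0.1, "ax": 0, "ay": 0, "az": 0, "grip": 1},
    {"dx": 0, "dy": 0, "dz": -0.1, "ax": 0, "ay": 0, "az": 0, "grip": 1},
    {"dx": 0, "dy": 0, "dz": 0, "ax": 0, "ay": 0, "az": 0, "grip": 1},
    {"dx": 0, "dy": 0, "dz": 0, "ax": 0, "ay": 0, "az": 0, "grip": 1},
  ],
)

```text
time: 42.2
position: [0.457, 0.1887, 0.0564]
tool_rot: [0.982, -0.189, 0.0, -0.0]
contact_force: [0.0, -0.5, -0.3]
gripper_width: -0.0001
```

arm_command(
  increments=[
    {"dx": 0, "dy": 0, "dz": -0.05, "ax": 0, "ay": 0, "az": 0, "grip": 1},
    {"dx": 0, "dy": 0, "dz": 0, "ax": 0, "ay": 0, "az": 0, "grip": 1},
    {"dx": 0, "dy": 0, "dz": 0, "ax": 0, "ay": 0, "az": 0, "grip": 1},
  ],
)

```text
time: 42.58
position: [0.457, 0.1887, 0.0562]
tool_rot: [0.982, -0.189, 0.0, -0.0]
contact_force: [-0.6, -0.3, 6.5]
gripper_width: -0.0
```

All four press points give firm contact at about 56.3 mm. I'll lift away and check with the cameras.

arm_command(
  increments=[
    {"dx": 0, "dy": 0, "dz": 3, "ax": 0, "ay": 0, "az": 0, "grip": 1},
    {"dx": 0, "dy": 0, "dz": 4, "ax": 0, "ay": 0, "az": 0, "grip": 1},
    {"dx": 1, "dy": -2.5, "dz": 5, "ax": 0, "ay": 0, "az": 0, "grip": 1},
    {"dx": 1, "dy": -3, "dz": 5, "ax": 0, "ay": 0, "az": 0, "grip": 1},
    {"dx": 0, "dy": -3, "dz": 0, "ax": 0, "ay": 0, "az": 0, "grip": 1},
    {"dx": 0, "dy": 0, "dz": 0, "ax": 0, "ay": 0, "az": 0, "grip": 1},
    {"dx": 0, "dy": 0, "dz": 0, "ax": 0, "ay": 0, "az": 0, "grip": 1},
    {"dx": 0, "dy": 0, "dz": 0, "ax": 0, "ay": 0, "az": 0, "grip": 1},
  ],
)

```text
time: 43.58
position: [0.4763, 0.1044, 0.2251]
tool_rot: [0.982, -0.189, -0.001, 0.0]
contact_force: [-0.4, -0.5, -0.6]
gripper_width: -0.0002
```

Run:
```python
from h import *
c=cap('scene','s10'); c2=cap('wrist','w10'); s=manip.read_state(); print(s['time'],s['position'],s['contact_force'])
b=proj(c,[.508,.2136,.06]).astype(int)
a=cv2.resize(cv2.cvtColor(c['pixels'],cv2.COLOR_RGB2BGR)[b[1]-50:b[1]+50,b[0]-50:b[0]+50],(400,400),interpolation=cv2.INTER_CUBIC)
d=cv2.resize(cv2.cvtColor(c2['pixels'],cv2.COLOR_RGB2BGR),(400,250)); d=np.vstack([d,np.zeros((150,400,3),np.uint8)])
cv2.imwrite('pics/v10.png',np.hstack([a,d]))
```

```text
43.675 [0.47649253 0.10435099 0.22525351] [ 0.09693078 -0.58337074 -0.00715706]
```

View pics/v10.png

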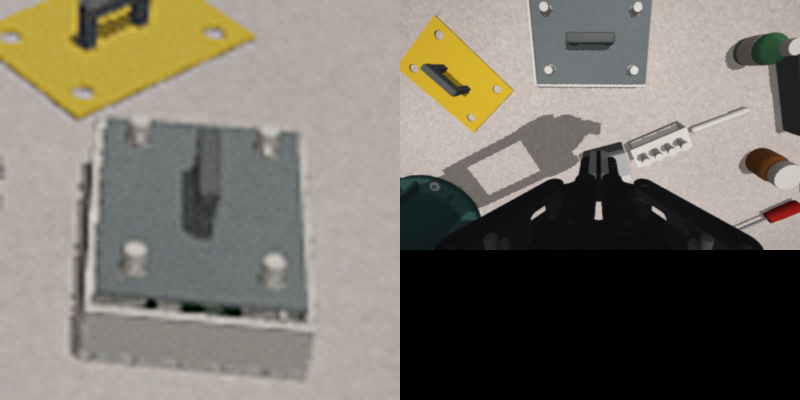

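View pics/s10.png

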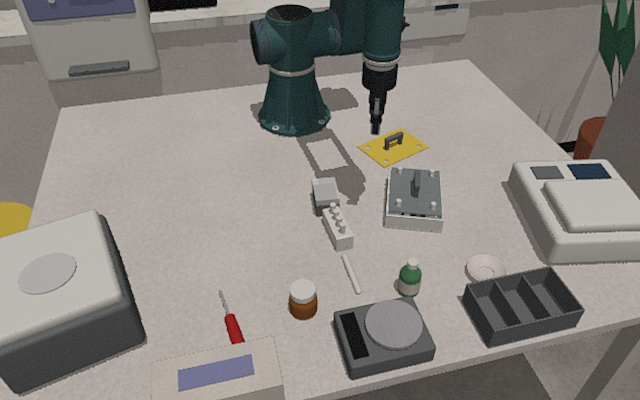

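The plate lies flat with all four standoffs standing well through it (scene view near (414,195)). The bystanders are where they were and the gripper is clear, so I'll hand in.

```bash
python3 -c "
from plant import manip
print(manip.hand_in())"
```

```text
the job is handed in; nothing more can be done
None
```

The cover is seated on all four standoffs, and I handed the job in at about 43.7 s (limit 72 s). `hand_in` gave no verdict.

- **Laying:** I gripped the cover by its handle and carried it over the base. I shifted it about 1 mm after seeing the standoff tops off-centre through the two far holes. I then lowered it onto the barbs, let go and lifted clear; a picture showed all four tops in the holes.
- **Pressing:** I pressed with the shut fingers beside three standoffs in turn. Step-by-step readings stayed under 10 N, but force was only read at the end of each step.
- **Fourth corner:** While I pressed the (−,−) corner the force dropped twice. The (−,+) corner was already down when I reached it, so it seems to have clicked then, before its own press. I still pressed it, up to 9.3 N.
- **Last checks:** Probing gave contact at 56.1 to 56.4 mm beside all four standoffs, which puts the underside at about 53.3 mm. It was firm at three of them; at (+,−) I stopped at only 2.0 N, so that one is less certain. The last pictures show the plate flat, all standoffs through, the bystanders and yellow plate apparently unmoved, and the gripper clear.
- **Disagreement:** My fit of the tray rim was off by up to about 3 mm at the corners, so the frame's shift within the tray (about 3 mm) is rough. The 13 mm centring limit leaves room for that.

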